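# Brush off the drill jig and hold a blank home in it

### The arm

A 6-joint arm with a two-finger parallel gripper is mounted at the origin on a cart in front of the work surface, level with it; the furniture and walls round the work are solid. World frame = base frame: x ahead of the robot, y to its left, z up, the work surface at z = 0. Lengths are in m, angles in rad, forces in N, time in s.
With the tool pointing down it reaches from about 0.375 to 0.975 m from the base axis. Payload 3.8 kg.
Tool frame: the origin (TCP) lies between the finger pads; the fingertips stand 17 mm ahead of it and the grasp point (between the pads) lies 2 mm behind it; y points along the fingers, z is the direction in which the jaws open and shut, and the axes are right-handed (so a half turn about y gives the same grasp; the last joint's range is limited). The gripper opens to 85 mm and grips with 20 to 120 N. Pads are 22 mm wide; open, the fingers measure 114 mm over their backs; the gripper's body (76 mm by 85 mm) begins 54 mm behind the grasp point. The pads swing forward as they close: fully open they stand 13 mm farther back than shut.
Start: joints at [-1.237, 0.264, 1.604, -0, 1.274, -0.037], TCP at [0.245, -0.629, 0.248] pointing down, gripper open.
Joint ranges: [-2.63, 2.63], [-0.94, 2.18], [0.31, 2.57], [-1.31, 4.45], [0, 2.66], [-2.55, 2.55]. Speed limits (rad/s): [2.57, 2.57, 3.14, 3.14, 3.14, 3.14].

### API

Orientations are given as a rotation vector (axis times angle).
In Python, from workcell import bot, eyes, nets gives the robot as it stands. The module is installed in compiled form; this text tells all that it offers.
- The arm moves only by the tool jog_arm, never from a script. Its arguments are lists of equal length, an entry for each row: "turn": the turn, a rotation vector about the tool's x, y, z in rad, a list of three; "slide": the shift along the tool's x, y, z in mm, a list of three; "grip": the opening in per cent of the stroke, from 0 (shut) to 100 (fully open). A call has 1 to 5 rows; each row shifts and turns the commanded pose from where the row before left it, along the tool's axes as they then stand; what a row does not reach is not made up. A row lasts 1/10 s, in which the tool goes at most 50 mm and 8.59 degrees, less where a joint would pass 70% of its speed; a pose out of reach is approached as far as the arm can. A call with a gripper value outside its range is refused whole. The fingers move at their own pace and stop on an object; "newtons" is the grip in N (left out, the last holds). Time passes only in rows, so rows that do not move let the fingers close. It gives the time, the measured TCP pose, the force and the opening at its end, in the units of the state.
- bot.read_state(): the state, without advancing time (a new reading comes with each control period).
- eyes.read_camera(name): name is "scene" or "top"; returns a dict with "img" (400x640x3 uint8, red, green, blue), "depth" (400x640 float32, m along the optical axis (not along the pixel's ray), 0 where there is no reading), "intrinsics" (3x3 intrinsics, pixels), "position" and "rotation" of the camera in the world. Camera axes: x right, y down, z forward; pixel columns grow to the right and rows downward; lengths in m; the calibration is good to about 2 mm. A picture is of the moment at which its call begins.
- bot.finish_job(): hands the job in, once; it reports no verdict.
Trained networks look in a picture, given as the dict that the camera call returned (one of the last four; its "shot" number tells which), for a name from the list of things; names that differ only in an ending like _2 or _b are one class to them, and where a whole thing is asked for, a point or a joint stands for the part that bears it (a point fixed in the world has none). Each returns a list of dicts, best first, with "conf" (0 to 1); they miss things now and then, are a little off and sometimes report something else, mostly with a low value. They report only what shows in the picture. A call takes as long as a camera call.
- nets.search_frame(thing, picture): "xyz" ([x, y, z] in m, in the coordinates of the camera as it stood for that picture, good to about 4 mm: the middle of the surface that is visible of it).
The state is a dict: "time": time; "q": joint angles; "joint_vel": joint speeds; "joint_torque": joint torques, N m; "tool_pos": TCP position; "tcp_rot": TCP orientation; "wrist_force": force on the tool from outside, world axes, zero at the start; "torque": the same for the moment, N m; "width": opening from 0.0 (shut) to 1.0 (fully open).
Only numpy, scipy, OpenCV 4.12 (cv2) and the standard library are available. Lean on these libraries where they do the work, as an engineer would, in place of code of your own. Each camera call takes 0.05 s, during which the arm holds its last target.

### The job

Get the small drill jig ready to drill the brass blank: take the bench brush and with it brush the three brass offcuts off the jig's bed onto the chest top, then lay the brush down on the chest top, clear of the jig. Lay the blank flat on the bed and push it, chamfered end first, in under the jig's overhanging plate against the spring until it sits firmly on the back stop, and finish while still holding it pressed home. Leave the pin vice, the eye loupe and the wax tin where they are.

Things in the scene. Friction and masses are not known exactly. Their poses are not given: they have to be found in the camera images.
- jig: Drill jig, fixed (a tall wardrobe stands at world y = +0.25 m, the desk side at y = -0.34 m): grey base, x -85 to +80 and y -55 to +55 mm in its own frame; its flat top, the bed, is 14 mm above the chest top. Origin: underside, mid width; x runs from the open front to the back stop (roughly away from the robot), z up. Front of x = +2 mm the bed is bare and open to both sides.
- channel_mouth (a point): Mouth of the channel under the lip: jig x = 12, y = 0 mm, at bed height. From here back to the stop the channel is 39 mm wide between guide cheeks and 12.5 mm high under the lip, a steel plate 65 mm wide, 8 mm thick, x 12 to 54 mm, with two drill bushes 3.5 mm higher. In front, from x = 12 to 2 mm, the cheeks flare to a 51 mm wide opening.
- back_stop: Back stop at the end of the jig's channel, fixed to the jig, with the jig's frame and origin: two steel blocks, front face at jig x = +46 mm, between bed and lip.
- ejector (a joint): Spring ejector: steel pin, 8 mm thick, mid-channel, 6 mm above the bed; pushes what is in the channel back out to the front. In m: 0 with its tip 8 mm in front of the back stop, 0.008 when the blank touches the stop. It resists with 3 N at 0, 8 N at 0.008, and springs back when let go; a brass tell-tale pin comes out at the jig's rear as it goes in.
- blank: Brass blank, a flat bar 95 x 36 x 10 mm, about 0.2 kg, loose on the chest top in front of the jig (left or right). Origin: centre of its underside; x runs along its length to the chamfered end (6 mm chamfers on both corners), z up. The square tail end has a screw hole. When home, 34 mm of it lie under the lip and the tail is at jig x = -49 mm.
- brush: Bench brush, 0.05 kg, standing on its bristles on the chest top in front of the jig, beside the blank. Origin: middle of the bristles' lower end. Stiff bristle block 80 (x) x 15 (y) x 25 mm high; on it a wooden back 86 x 20 mm, 25 to 39 mm high; a round handle 14 mm thick runs to x = -125 mm at 32 to 37 mm height.
- blank_nose (a point): Middle of the blank's chamfered end face, 47.5 mm along x from its origin and 5 mm above its underside.
- brush_back (a point): Middle of the brush's wooden back, 32 mm above the bristles' lower end.
- scrap_0_mid (a point): Centre of a loose brass offcut, 9 mm high, 12 g (a block 15 x 11 mm), lying on the bed in front of the guide cheeks.
- scrap_1_mid (a point): Centre of a loose brass offcut, 9 mm high, 12 g (a six-sided stub 15 mm across), lying on the bed in front of the guide cheeks.
- scrap_2_mid (a point): Centre of a loose brass offcut, 9 mm high, 12 g (an L-shaped piece 16 x 15 mm), lying on the bed in front of the guide cheeks.
- pin_vice: Pin vice (hand drill), a dark rod 107 mm long and 9 mm thick lying at the right of the jig; to be left alone. Origin: centre of its underside.
- loupe: Black eye loupe, 36 mm across and 27 mm high, at the back left; to be left alone. Origin: centre of its underside.
- wax_tin: Round tan tin, 56 mm across and 28 mm high, at the back right; to be left alone. Origin: centre of its underside.

How it is judged:
On the way, in this order (a step that is already met when the one before it is completed fails the run):
1. the brush is in the hand and off the chest top, with the offcuts still on the bed (contact force between the fingers and brush above 0.5 N and height (world z) of brush_back above 0.042 m and height (world z) of each of scrap_0_mid, scrap_1_mid, scrap_2_mid above 0.0155 m), for 0.1 s.
2. all three offcuts are off the bed and on the chest top while the brush is still in the hand (contact force between the fingers and brush above 0.5 N and height (world z) of scrap_0_mid between -0.02 and 0.0125 m and height (world z) of scrap_1_mid between -0.02 and 0.0125 m and height (world z) of scrap_2_mid between -0.02 and 0.0125 m), for 0.1 s.
3. the blank's chamfered end is in the channel under the lip, the brush out of the hand (x of blank_nose in the frame of jig above 0.018 m and y of blank_nose in the frame of jig between -0.006 and 0.006 m and z of blank_nose in the frame of jig between 0.012 and 0.026 m and contact force between the fingers and brush below 0.05 N), for 0.1 s.
At the end, for the whole second after the job is handed in: Blank flat and straight in the channel, nose within 2 mm of the back stop and 4 mm of mid-channel, over 1 N on the stop, ejector in over 6.8 mm, fingers pressing or gripping it (over 1 N), still. Offcuts on the chest top. Brush on the chest top, let go, at rest, not touching the jig (value of joint ejector above 0.0068 m and contact force between each of back_stop, the fingers and blank above 1 N and x of blank_nose in the frame of jig above 0.044 m and y of blank_nose in the frame of jig between -0.004 and 0.004 m and angle between the x axis of blank and the x axis of jig, either way round below 0.08 rad and angle between blank's own z axis and vertical below 0.1 rad and linear speed of each of blank, brush below 0.02 m/s and height (world z) of brush_back between -0.02 and 0.04 m and contact force between brush and jig below 0.05 N and contact force between the fingers and brush below 0.05 N and height (world z) of scrap_0_mid between -0.02 and 0.0125 m and height (world z) of scrap_1_mid between -0.02 and 0.0125 m and height (world z) of scrap_2_mid between -0.02 and 0.0125 m); the arm keeps its last pose, push and grip.
It fails at once if the pin vice is moved by more than 20 mm (distance of pin_vice from where it was at the start of the episode above 0.02 m).
It fails at once if the eye loupe is moved by more than 20 mm (distance of loupe from where it was at the start of the episode above 0.02 m).
It fails at once if the wax tin is moved by more than 20 mm (distance of wax_tin from where it was at the start of the episode above 0.02 m).
It also fails if it takes over 67 s, if anything falls off the work surface, if the arm or the gripper's body presses on something with over 40 N, if the wrist force passes 120 N, or if a joint passes its speed limit or range.

## Working session

There is one attempt and no reset: what is moved stays moved. The work goes in short steps, Python scripts to look and compute and a tool call to move; the robot and the scene stay as the last step left them, time stands still between calls to the robot, and variables do not carry over. Pictures are saved under pics/ and viewed, and the job is handed in when it is done.

Besides the shell and the picture viewer there is one more tool, called by a JSON object that holds its "fn" and its "kwargs", one argument or row to a line. jog_arm: Moves the arm, as the interface text tells. Its arguments: {"type":"object","properties":{"turn":{"type":"array"},"slide":{"type":"array"},"grip":{"type":"array"},"newtons":{"type":"number"}},"required":["turn","slide","grip"]}

```bash
mkdir -p pics; cat > h.py <<'E'
import numpy as np, cv2
from scipy.spatial.transform import Rotation as R
from workcell import bot, eyes, nets
def shot(name,fn):
    p=eyes.read_camera(name); cv2.imwrite(fn,p["img"][:,:,::-1]); return p
def w(p,xyz):
    return np.array(p["rotation"])@np.array(xyz)+np.array(p["position"])
def cloud(p):
    K=np.array(p["intrinsics"]);d=p["depth"];v,u=np.mgrid[0:400,0:640]
    c=np.stack([(u-K[0,2])/K[0,0]*d,(v-K[1,2])/K[1,1]*d,d],-1)
    return c@np.array(p["rotation"]).T+np.array(p["position"])
E
python3 - <<'E'
from h import *
np.set_printoptions(precision=4,suppress=True)
s=bot.read_state()
for k in s: print(k,np.array(s[k]))
print(R.from_rotvec(s["tcp_rot"]).as_matrix())
for n in ["top","scene"]:
    p=shot(n,f"pics/{n}0.png"); print(n,p["position"],p["rotation"],p["intrinsics"])
    for t in ["jig","channel_mouth","blank","brush","blank_nose","brush_back","scrap_0_mid","scrap_1_mid","scrap_2_mid","pin_vice","loupe","wax_tin","back_stop"]:
        try:
            for r in nets.search_frame(t,p)[:2]: print(t,round(r["conf"],2),w(p,r["xyz"]))
        except Exception as e: print(t,e)
    np.save(f"{n}0.npy",cloud(p))
E
```

```text
time 0.0
q [-1.2369  0.2647  1.6054  0.      1.2737 -0.0369]
joint_vel [ 0.0005 -0.0002 -0.0014 -0.0012  0.0013 -0.0008]
joint_torque [ -0.0009 -51.5117 -36.7315  -0.0002   0.0132  -0.    ]
tool_pos [ 0.2444 -0.6285  0.247 ]
tcp_rot [-0.379   2.0213 -2.0168]
wrist_force [-0.2003  0.4089  0.4937]
torque [ 0.0262  0.0208 -0.049 ]
width 1.0056560523940399
[[-0.932  -0.0007  0.3624]
 [-0.3624  0.0021 -0.932 ]
 [-0.0001 -1.     -0.0022]]
top [ 0.5255 -0.0643  0.9093] [-2.1523  2.2112 -0.0678] [[405.6896   0.     324.9172]
 [  0.     405.6896 193.8208]
 [  0.       0.       1.    ]]
jig 0.91 [ 0.4524 -0.1374  0.8362]
channel_mouth 0.95 [ 0.4273 -0.1625  0.8111]
blank 0.55 [1.0226 0.4328 1.4064]
blank 0.43 [-0.2504 -0.8402  0.1334]
brush 0.61 [ 0.5473 -0.0425  0.9311]
blank_nose 0.91 [1.0316 0.4419 1.4155]
brush_back 0.84 [ 0.5683 -0.0215  0.9521]
scrap_1_mid 0.41 [-0.0072 -0.597   0.3766]
scrap_2_mid 0.43 [ 0.4594 -0.1304  0.8432]
pin_vice 0.57 [ 0.     -0.5898  0.3838]
loupe 0.72 [ 0.5592 -0.0306  0.943 ]
wax_tin 0.83 [-0.2492 -0.839   0.1346]
back_stop 0.21 [ 0.0064 -0.5834  0.3902]Traceback (most recent call last):
  File "<stdin>", line 12, in <module>
  File "h.py", line 11, in cloud
    return c@np.array(p["rotation"]).T+np.array(p["position"])
           ~~~~~~~~~~~~~~~~~~~~~~~~~~~^~~~~~~~~~~~~~~~~~~~~~~~
ValueError: operands could not be broadcast together with shapes (400,640) (3,)
```

```bash
sed -i 's/np.array(p\["rotation"\])/R.from_rotvec(p["rotation"]).as_matrix()/' h.py
cat >> h.py <<'E'
THINGS=["jig","channel_mouth","blank","brush","blank_nose","brush_back","scrap_0_mid","scrap_1_mid","scrap_2_mid","pin_vice","loupe","wax_tin","back_stop"]
def look(tag,names=("top","scene"),things=THINGS):
    np.set_printoptions(precision=4,suppress=True)
    for n in names:
        p=shot(n,f"pics/{n}{tag}.png"); print(n)
        for t in things:
            for r in nets.search_frame(t,p)[:2]: print(t,round(r["conf"],2),w(p,r["xyz"]))
        np.save(f"{n}{tag}.npy",cloud(p)); np.save(f"{n}{tag}_img.npy",p["img"])
E
python3 - <<'E'
from h import *
look("0b")
E
```

```text
top
jig 0.93 [ 0.6477 -0.0094  0.0128]
channel_mouth 0.91 [ 0.6493 -0.0159  0.0149]
blank 0.56 [0.4565 0.0681 0.0132]
brush 0.74 [ 0.6466 -0.0095  0.0124]
brush 0.56 [ 0.4783 -0.1231  0.0377]
blank_nose 0.79 [0.4562 0.0686 0.0136]
brush_back 0.68 [ 0.4764 -0.1271  0.0395]
pin_vice 0.71 [ 0.6276 -0.229   0.0092]
loupe 0.65 [0.7458 0.1351 0.0215]
wax_tin 0.78 [ 0.7543 -0.2232  0.0266]
scene
jig 0.96 [ 0.6654 -0.0056  0.0162]
channel_mouth 0.71 [ 0.6661 -0.0087  0.0171]
blank 0.64 [0.4623 0.0659 0.0136]
brush 0.8 [ 0.4815 -0.1336  0.0403]
brush_back 0.9 [ 0.4782 -0.1316  0.039 ]
scrap_1_mid 0.73 [ 0.6631 -0.0096  0.0152]
scrap_2_mid 0.71 [0.4566 0.0684 0.0072]
scrap_2_mid 0.37 [ 0.6309 -0.0224  0.0186]
loupe 0.55 [0.7513 0.1374 0.0263]
wax_tin 0.59 [ 0.761  -0.2173  0.028 ]
```

```bash
python3 -c "
from h import *
print(bot.read_state()['time'])"
```

```text
2.1
```

View pics/top0b.png

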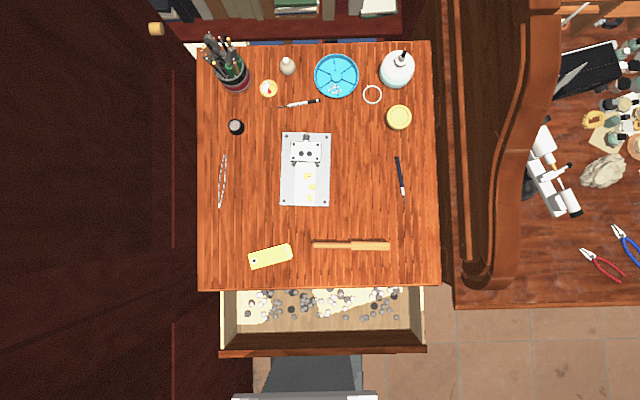

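View pics/scene0b.png

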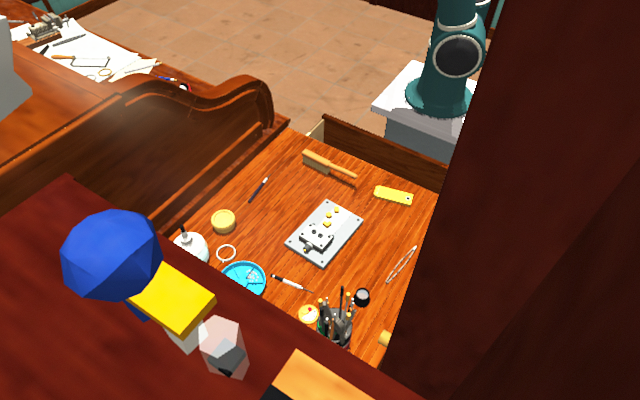

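```bash
python3 - <<'E'
import numpy as np,cv2
np.set_printoptions(precision=4,suppress=True)
c=np.load("top0b.npy");im=np.load("top0b_img.npy")
crop=im[120:280,225:425]
cv2.imwrite("pics/crop0.png",cv2.resize(crop,None,fx=4,fy=3.75,interpolation=cv2.INTER_CUBIC)[:,:,::-1])
hsv=cv2.cvtColor(im,cv2.COLOR_RGB2HSV)
v,u=np.mgrid[0:400,0:640]
print("table z",np.median(c[215:235,300:400,2]))
def rect(m,name,zplane=None):
    m=cv2.morphologyEx(m.astype(np.uint8),cv2.MORPH_OPEN,np.ones((2,2)))
    n,l,st,ce=cv2.connectedComponentsWithStats(m)
    for i in range(1,n):
        if st[i,4]<15: continue
        P=c[l==i]; r=cv2.minAreaRect(P[:,:2].astype(np.float32)*1000)
        print(name,st[i],"mean",P.mean(0),"rect",r, "zmed",np.median(P[:,2]))
# grey jig
grey=(hsv[...,1]<40)&(hsv[...,2]>120)&(u>265)&(u<345)&(v>120)&(v<215)
rect(grey,"jig")
yel=(hsv[...,0]>20)&(hsv[...,0]<35)&(hsv[...,1]>60)&(hsv[...,2]>150)&(u>240)&(u<340)&(v>150)&(v<275)
rect(yel,"yel")
rect((c[...,2]>0.02)&(c[...,2]<.06)&(u>300)&(u<400)&(v>230)&(v<260),"brush")
for q in [(c[168,300]),c[200,290],c[200,320],c[150,300],c[180,286],c[244,330],c[245,370],c[256,275]]: print(q)
E
```

```text
table z 0.0013294121459289654
jig [ 280  133   52   75 3461] mean [ 0.6421 -0.0177  0.0204] rect ((627.2556762695312, -16.518295288085938), (110.10466003417969, 197.43548583984375), 86.56404876708984) zmed 0.014916460673557563
yel [306 174   6   5  22] mean [ 0.6288 -0.0223  0.0206] rect ((628.1226196289062, -22.919902801513672), (8.60308837890625, 11.032685279846191), 0.754920244216919) zmed 0.022291282580305327
yel [311 185   5   6  24] mean [ 0.6026 -0.0324  0.0201] rect ((602.7008056640625, -32.193397521972656), (8.718255996704102, 10.40803337097168), 88.84193420410156) zmed 0.022427320253371574
yel [249 246  39  25 534] mean [0.4527 0.0694 0.0117] rect ((472.382080078125, 20.7861328125), (40.056270599365234, 196.53732299804688), 20.45685577392578) zmed 0.010429254098350493
brush [313 242  78  10 614] mean [ 0.4734 -0.1212  0.0405] rect ((491.76068115234375, -116.4020004272461), (170.09814453125, 59.03388977050781), 85.47733306884766) zmed 0.039165474998944794
[ 0.6473 -0.0042  0.0146]
[0.5768 0.0196 0.0128]
[ 0.5749 -0.0468  0.0153]
[ 0.6833 -0.0067  0.0388]
[0.6213 0.0274 0.015 ]
[ 0.4793 -0.0662  0.0424]
[ 0.4748 -0.1513  0.0392]
[0.4545 0.0554 0.0105]
```

View pics/crop0.png

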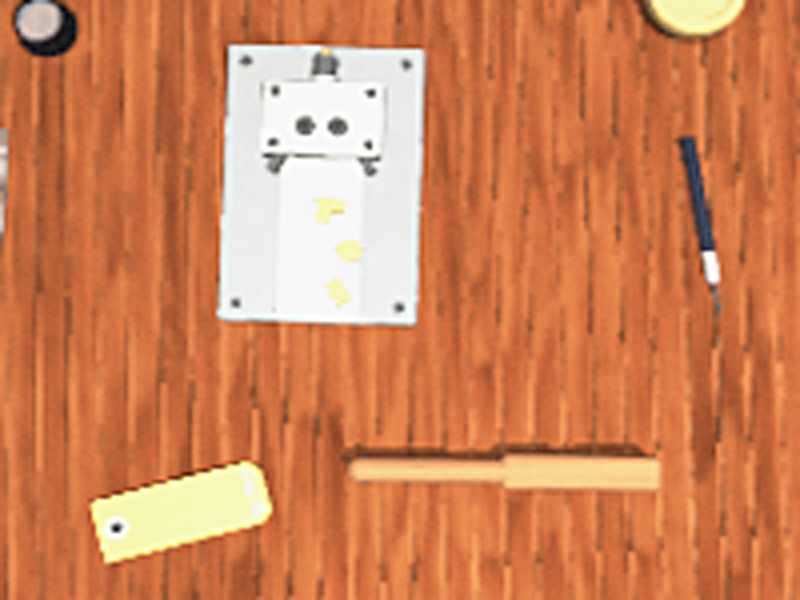

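```bash
cat >> h.py <<'E'
K0=np.array([[405.6896,0,324.9172],[0,405.6896,193.8208],[0,0,1]])
PT=np.array([0.5255,-0.0643,0.9093]); RT=R.from_rotvec([-2.1523,2.2112,-0.0678]).as_matrix()
def onplane(uv,z):
    uv=np.atleast_2d(uv).astype(float); d=np.c_[uv,np.ones(len(uv))]@np.linalg.inv(K0).T@RT.T
    return PT+d*((z-PT[2])/d[:,2])[:,None]
def mrect(m,z):
    ys,xs=np.nonzero(m); P=onplane(np.c_[xs,ys],z)[:,:2]*1000
    (cx,cy),(a,b),an=cv2.minAreaRect(P.astype(np.float32))
    return P.mean(0),(cx,cy),(a,b),an
def comps(m,minpx=12):
    m=m.astype(np.uint8); n,l,st,ce=cv2.connectedComponentsWithStats(m)
    return [(l==i) for i in range(1,n) if st[i,4]>=minpx]
E
python3 - <<'E'
from h import *
np.set_printoptions(precision=3,suppress=True)
im=np.load("top0b_img.npy");hsv=cv2.cvtColor(im,cv2.COLOR_RGB2HSV).astype(int)
v,u=np.mgrid[0:400,0:640]
cr=np.array([(229,45),(424,49),(415,325),(217,318)])
print("jig corners",onplane(np.c_[cr[:,0]/4+225-.5,cr[:,1]/3.75+120-.5],0.014))
yel=(hsv[...,0]>20)&(hsv[...,0]<35)&(hsv[...,1]>45)&(hsv[...,2]>150)&(v>150)&(v<275)&(u>240)&(u<340)
for m in comps(yel): print("yel",m.sum(),mrect(m,0.01 if np.nonzero(m)[0].mean()>220 else .023))
jig=(hsv[...,1]<60)&(hsv[...,2]>120)&(u>265)&(u<345)&(v>160)&(v<215)
for m in comps(jig,100): print("jig",mrect(m,0.014))
print(hsv[244,335],hsv[246,370],hsv[235,335])
br=(hsv[...,0]>10)&(hsv[...,0]<22)&(hsv[...,2]>180)&(u>300)&(u<400)&(v>232)&(v<258)
for m in comps(br,30): print("br",m.sum(),mrect(m,0.039))
for m in comps(br,100):
    for col in range(310,394,4):
        r=np.nonzero(m[:,col])[0]
        if len(r): print(col,r.min(),r.max(),onplane([col,(r.min()+r.max())/2],0.039)[0])
E
```

```text
jig corners [[ 0.731  0.035  0.014]
 [ 0.725 -0.074  0.014]
 [ 0.561 -0.065  0.014]
 [ 0.568  0.045  0.014]]
yel 31 (array([629.744, -19.061]), (629.204833984375, -19.82514762878418), (13.198880195617676, 11.067893028259277), 88.61824035644531)
yel 28 (array([604.704, -30.225]), (604.6279907226562, -30.223398208618164), (10.909826278686523, 10.864447593688965), 43.4351806640625)
yel 25 (array([580.328, -23.231]), (580.1978759765625, -23.27106475830078), (12.770790100097656, 8.806197166442871), 25.14154815673828)
yel 660 (array([454.946,  67.421]), (455.0384521484375, 66.47076416015625), (37.261722564697266, 96.1422348022461), 13.676849365234375)
yel 18 (array([475.782, -51.89 ]), (475.78216552734375, -51.88794708251953), (37.450931549072266, 2.6404857635498047e-05), 88.49921417236328)
jig (array([613.3  , -13.644]), (613.8692016601562, -13.66714859008789), (110.31474304199219, 101.2495346069336), 86.69783020019531)
[ 16 120 248] [ 21 108 247] [ 11 172 200]
br 36 (array([496.93 , -48.952]), (497.6781005859375, -47.487159729003906), (17.08823013305664, 10.62643814086914), 88.4903945922
[... 418 characters left out ...]

314 243 257 [ 0.467 -0.032  0.039]
318 242 257 [ 0.468 -0.04   0.039]
322 242 257 [ 0.468 -0.049  0.039]
326 243 248 [ 0.476 -0.058  0.039]
330 243 248 [ 0.476 -0.066  0.039]
334 243 248 [ 0.476 -0.075  0.039]
338 243 251 [ 0.472 -0.083  0.039]
342 243 257 [ 0.466 -0.091  0.039]
346 243 248 [ 0.475 -0.1    0.039]
350 243 257 [ 0.465 -0.108  0.039]
354 241 250 [ 0.475 -0.117  0.039]
358 241 250 [ 0.474 -0.126  0.039]
362 241 250 [ 0.474 -0.134  0.039]
366 242 250 [ 0.473 -0.143  0.039]
370 242 250 [ 0.473 -0.151  0.039]
374 242 256 [ 0.466 -0.16   0.039]
378 242 250 [ 0.472 -0.168  0.039]
382 242 250 [ 0.472 -0.177  0.039]
386 242 250 [ 0.472 -0.185  0.039]
390 240 257 [ 0.466 -0.194  0.039]
```

```bash
python3 - <<'E'
import numpy as np
np.set_printoptions(precision=2,suppress=True,linewidth=200)
c=np.load("top0b.npy")
for r in range(10,330,20): print(r,[tuple(np.round(c[r,k],2)) for k in (445,470,500,540,570)])
E
cat >> h.py <<'E'
def plan(target,yaw=None,cur=None):
    """deltas from measured TCP to target (mm), in tool axes at current yaw; dyaw"""
    s=bot.read_state(); p=np.array(s["tool_pos"]); M=R.from_rotvec(s["tcp_rot"]).as_matrix()
    y=np.arctan2(M[1,2],M[0,2]); print("t",s["time"],"pos",p,"yaw",y,"tilt",M[:,1],"F",np.array(s["wrist_force"]),"w",s["width"])
    if target is not None: print("slide in current axes",M.T@(np.array(target)-p)*1000)
    if yaw is not None:
        d=yaw-y; print("turn about tool y",-d,"rad"); c,n=np.cos(yaw),np.sin(yaw)
        if target is not None:
            dx=np.array(target)-p; print("slide after turn",np.array([n*dx[0]-c*dx[1],-dx[2],c*dx[0]+n*dx[1]])*1000)
E
python3 -c "
from h import *
np.set_printoptions(precision=4,suppress=True)
plan([.473,-.142,.12],-.0315)"
```

```text
10 [(np.float64(1.02), np.float64(-0.35), np.float64(-0.02)), (np.float64(0.95), np.float64(-0.37), np.float64(0.1)), (np.float64(0.88), np.float64(-0.37), np.float64(0.24)), (np.float64(0.82), np.float64(-0.37), np.float64(0.35)), (np.float64(0.93), np.float64(-0.55), np.float64(0.14))]
30 [(np.float64(0.97), np.float64(-0.35), np.float64(-0.02)), (np.float64(0.91), np.float64(-0.37), np.float64(0.1)), (np.float64(0.85), np.float64(-0.37), np.float64(0.23)), (np.float64(0.79), np.float64(-0.37), np.float64(0.35)), (np.float64(0.96), np.float64(-0.64), np.float64(-0.02))]
50 [(np.float64(0.92), np.float64(-0.35), np.float64(-0.02)), (np.float64(0.87), np.float64(-0.37), np.float64(0.09)), (np.float64(0.81), np.float64(-0.37), np.float64(0.23)), (np.float64(0.76), np.float64(-0.37), np.float64(0.35)), (np.float64(0.88), np.float64(-0.59), np.float64(0.06))]
70 [(np.float64(0.87), np.float64(-0.35), np.float64(-0.02)), (np.float64(0.83), np.float64(-0.37), np.float64(0.08)), (np.float64(0.78), np.float64(-0.37), np.float64(0.22)), (np.float64(0.73), np.float64(-0.37), np.float64(0.34))
[... 3118 characters left out ...]
.45), np.float64(-0.02)), (np.float64(0.36), np.float64(-0.54), np.float64(-0.02)), (np.float64(0.36), np.float64(-0.6), np.float64(-0.02))]
310 [(np.float64(0.15), np.float64(-0.53), np.float64(-0.8)), (np.float64(0.15), np.float64(-0.64), np.float64(-0.8)), (np.float64(0.14), np.float64(-0.76), np.float64(-0.8)), (np.float64(0.14), np.float64(-0.93), np.float64(-0.8)), (np.float64(0.14), np.float64(-1.05), np.float64(-0.8))]
t 2.1 pos [ 0.2446 -0.6291  0.2483] yaw -1.1999987156124385 tilt [-0. -0. -1.] F [0.1988 0.7019 0.134 ] w 0.9991538565554707
slide in current axes [-389.4064  128.2603 -371.257 ]
turn about tool y -1.1684987156124385 rad
slide after turn [-494.081   128.2709  212.9562]
```

{"fn": "jog_arm", "kwargs": {
  "turn": [
    [0, 0, 0],
    [0, 0, 0],
    [0, 0, 0],
    [0, 0, 0],
    [0, 0, 0]
  ],
  "slide": [
    [-35, 0, -33],
    [-35, 0, -33],
    [-35, 0, -33],
    [-35, 0, -33],
    [-35, 0, -33]
  ],
  "grip": [100, 100, 100, 100, 100]
}}

```text
time: 2.6
tool_pos: [0.3484, -0.4103, 0.2484]
tcp_rot: [-0.378, 2.019, -2.019]
wrist_force: [0.3, 0.9, 0.4]
width: 1.0
```

{"fn": "jog_arm", "kwargs": {
  "turn": [
    [0, 0, 0],
    [0, 0, 0],
    [0, 0, 0],
    [0, 0, 0],
    [0, 0, 0]
  ],
  "slide": [
    [-35, 0, -33],
    [-35, 0, -33],
    [-35, 0, -33],
    [-35, 0, -33],
    [-35, 0, -33]
  ],
  "grip": [70, 70, 70, 70, 70]
}}

```text
time: 3.1
tool_pos: [0.4518, -0.1929, 0.2487]
tcp_rot: [-0.377, 2.018, -2.019]
wrist_force: [1.0, -0.7, 1.0]
width: 0.7
```

{"fn": "jog_arm", "kwargs": {
  "turn": [
    [0, -0.146, 0],
    [0, -0.146, 0],
    [0, -0.146, 0],
    [0, -0.146, 0],
    [0, -0.146, 0]
  ],
  "slide": [
    [0, 10, 0],
    [0, 10, 0],
    [0, 10, 0],
    [0, 10, 0],
    [0, 10, 0]
  ],
  "grip": [70, 70, 70, 70, 70]
}}

```text
time: 3.6
tool_pos: [0.4513, -0.1946, 0.1981]
tcp_rot: [-0.953, 1.541, -1.542]
wrist_force: [0.3, -0.5, -0.1]
width: 0.7
```

{"fn": "jog_arm", "kwargs": {
  "turn": [
    [0, -0.146, 0],
    [0, -0.146, 0],
    [0, -0.146, 0],
    [0, 0, 0],
    [0, 0, 0]
  ],
  "slide": [
    [0, 10, 0],
    [0, 10, 0],
    [0, 10, 0],
    [0, 0, 0],
    [0, 0, 0]
  ],
  "grip": [70, 70, 70, 70, 70]
}}

```text
time: 4.1
tool_pos: [0.4512, -0.1947, 0.1684]
tcp_rot: [-1.192, 1.235, -1.235]
wrist_force: [0.9, 0.3, 0.1]
width: 0.699
```

```bash
python3 -c "
from h import *
np.set_printoptions(precision=4,suppress=True)
plan([.473,-.142,.12],-.0315)"
```

```text
t 4.1 pos [ 0.4512 -0.1947  0.1684] yaw -0.03547153016831887 tilt [-0.0001  0.0001 -1.    ] F [0.8701 0.2972 0.0719] w 0.6986439725240352
slide in current axes [-53.4434  48.4138  19.9331]
turn about tool y -0.003971530168318867 rad
slide after turn [-53.3687  48.4112  20.1383]
```

{"fn": "jog_arm", "kwargs": {
  "turn": [
    [0, 0, 0],
    [0, 0, 0],
    [0, 0, 0],
    [0, 0, 0],
    [0, 0, 0]
  ],
  "slide": [
    [-27, 0, 10],
    [-26, 15, 10],
    [0, 40, 0],
    [0, 40, 0],
    [0, 20, 0]
  ],
  "grip": [70, 70, 70, 70, 70]
}}

```text
time: 4.6
tool_pos: [0.4716, -0.1415, 0.0511]
tcp_rot: [-1.194, 1.237, -1.233]
wrist_force: [-0.4, -0.1, -1.0]
width: 0.698
```

{"fn": "jog_arm", "kwargs": {
  "turn": [
    [0, 0, 0],
    [0, 0, 0],
    [0, 0, 0],
    [0, 0, 0]
  ],
  "slide": [
    [0, 10, 0],
    [0, 8, 0],
    [0, 0, 0],
    [0, 0, 0]
  ],
  "grip": [70, 70, 70, 70]
}}

```text
time: 5.0
tool_pos: [0.4741, -0.1429, 0.0365]
tcp_rot: [-1.193, 1.231, -1.235]
wrist_force: [0.2, 0.3, -0.2]
width: 0.703
```

```bash
python3 -c "
from h import *
np.set_printoptions(precision=4,suppress=True)
plan([.473,-.142,.035],-.0315)
shot('scene','pics/s1.png')
im=cv2.imread('pics/s1.png')[120:260,230:430]; cv2.imwrite('pics/s1c.png',cv2.resize(im,None,fx=4,fy=4))"
```

```text
t 5.0 pos [ 0.4741 -0.1429  0.0365] yaw -0.03266208373689763 tilt [ 0.0022 -0.0008 -1.    ] F [ 0.2095  0.3378 -0.1956] w 0.702610643576225
slide in current axes [-0.8576  1.5383 -1.1218]
turn about tool y -0.0011620837368976275 rad
slide after turn [-0.8579  1.5413 -1.1175]
```

View pics/s1c.png

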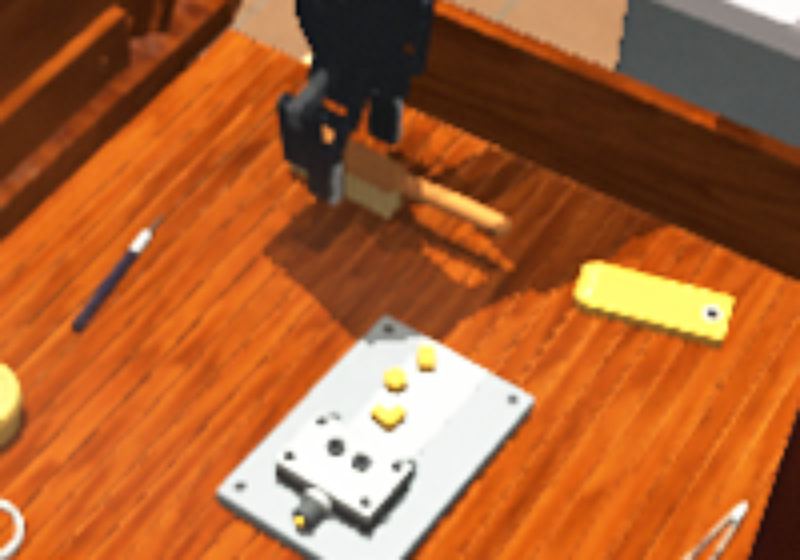

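The fingers straddle the wooden back (crop ≈ 345,160). The three offcuts are on the bed at (388,412), (395,378) and (427,357), with the blank at (655,300). Closing now.

{"fn": "jog_arm", "kwargs": {
  "turn": [
    [0, 0, 0],
    [0, 0, 0],
    [0, 0, 0],
    [0, 0, 0],
    [0, 0, 0]
  ],
  "slide": [
    [0, 0, 0],
    [0, 0, 0],
    [0, 0, 0],
    [0, 0, 0],
    [0, 0, 0]
  ],
  "grip": [10, 10, 10, 10, 10],
  "newtons": 60
}}

```text
time: 5.55
tool_pos: [0.4736, -0.1426, 0.0361]
tcp_rot: [-1.193, 1.232, -1.234]
wrist_force: [-1.0, 0.0, 5.5]
width: 0.218
```

{"fn": "jog_arm", "kwargs": {
  "turn": [
    [0, 0, 0],
    [0, 0, 0],
    [0, 0, 0],
    [0, 0, 0],
    [0, 0, 0]
  ],
  "slide": [
    [0, 0, 0],
    [0, -20, 0],
    [0, -30, 0],
    [0, -20, 0],
    [0, 0, 0]
  ],
  "grip": [10, 10, 10, 10, 10]
}}

```text
time: 6.05
tool_pos: [0.4752, -0.1432, 0.1082]
tcp_rot: [-1.191, 1.228, -1.237]
wrist_force: [1.0, 0.2, 0.8]
width: 0.217
```

```bash
python3 -c "
from h import *
np.set_printoptions(precision=4,suppress=True)
plan([.605,.018,.105],1.5128)
shot('scene','pics/s2.png')
im=cv2.imread('pics/s2.png')[120:260,230:430]; cv2.imwrite('pics/s2c.png',cv2.resize(im,None,fx=4,fy=4))"
```

```text
t 6.05 pos [ 0.4752 -0.1432  0.1082] yaw -0.03200357403213855 tilt [ 0.0057 -0.0021 -1.    ] F [0.9525 0.2273 0.7887] w 0.21661888346883174
slide in current axes [-165.3105    3.5552  124.5161]
turn about tool y -1.5448035740321384 rad
slide after turn [120.1981   3.1513 168.4842]
```

View pics/s2c.png

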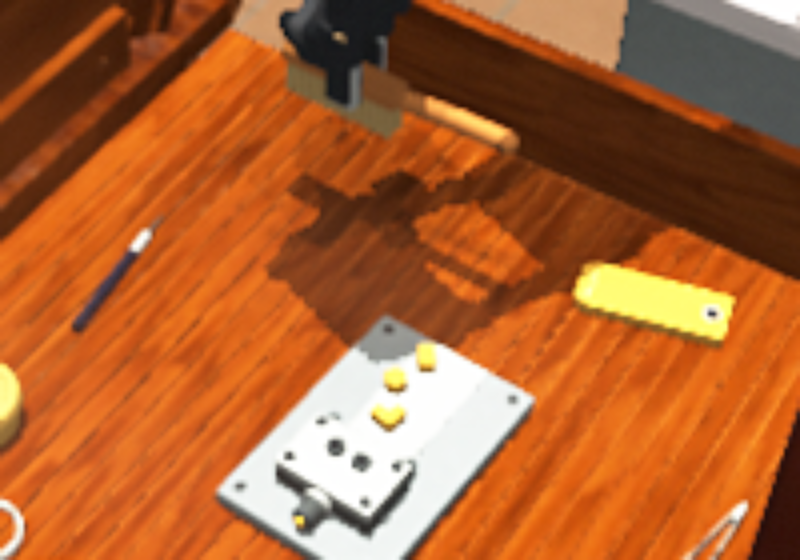

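{"fn": "jog_arm", "kwargs": {
  "turn": [
    [0, -0.14, 0],
    [0, -0.14, 0],
    [0, -0.14, 0],
    [0, -0.14, 0],
    [0, -0.14, 0]
  ],
  "slide": [
    [0, 0, 0],
    [0, 0, 0],
    [0, 0, 0],
    [0, 0, 0],
    [0, 0, 0]
  ],
  "grip": [10, 10, 10, 10, 10]
}}

```text
time: 6.6
tool_pos: [0.4713, -0.1419, 0.1031]
tcp_rot: [-1.455, 0.703, -0.697]
wrist_force: [-0.1, 0.2, -0.3]
width: 0.216
```

{"fn": "jog_arm", "kwargs": {
  "turn": [
    [0, -0.14, 0],
    [0, -0.14, 0],
    [0, -0.14, 0],
    [0, -0.14, 0],
    [0, -0.14, 0]
  ],
  "slide": [
    [0, 0, 0],
    [0, 0, 0],
    [0, 0, 0],
    [0, 0, 0],
    [0, 0, 0]
  ],
  "grip": [10, 10, 10, 10, 10]
}}

```text
time: 7.1
tool_pos: [0.4713, -0.1419, 0.103]
tcp_rot: [-1.564, 0.158, -0.152]
wrist_force: [0.4, 0.0, -0.7]
width: 0.218
```

{"fn": "jog_arm", "kwargs": {
  "turn": [
    [0, -0.145, 0],
    [0, 0, 0],
    [0, 0, 0],
    [0, 0, 0],
    [0, 0, 0]
  ],
  "slide": [
    [0, 0, 0],
    [30, 0, 35],
    [30, 0, 35],
    [30, 0, 35],
    [25, 0, 35]
  ],
  "grip": [10, 10, 10, 10, 10]
}}

```text
time: 7.6
tool_pos: [0.5959, -0.008, 0.103]
tcp_rot: [-1.57, 0.048, -0.044]
wrist_force: [0.2, -0.5, -0.0]
width: 0.22
```

```bash
python3 -c "
from h import *
np.set_printoptions(precision=4,suppress=True)
plan([.599,.006,.0515],1.5128)
shot('top','pics/t3.png')
plan([.599,.006,.0515],1.5128)
im=cv2.imread('pics/t3.png')[120:280,225:425]; cv2.imwrite('pics/t3c.png',cv2.resize(im,None,fx=4,fy=3.75))"
```

```text
t 7.6 pos [ 0.5959 -0.008   0.103 ] yaw 1.5126411147633934 tilt [-0.0027  0.0001 -1.    ] F [ 0.2313 -0.4618 -0.0383] w 0.21984613500148883
slide in current axes [ 2.4565 51.4656 14.1177]
turn about tool y -0.00015888523660656517 rad
slide after turn [ 2.3215 51.4734 14.1123]
t 7.65 pos [ 0.6001 -0.0032  0.1037] yaw 1.5141631896288128 tilt [ 0.0027  0.0035 -1.    ] F [5.8184 2.922  0.3631] w 0.21806156417401792
slide in current axes [-1.7621 52.217   8.8958]
turn about tool y 0.0013631896288128775 rad
slide after turn [-1.645 52.188  9.086]
```

View pics/t3c.png

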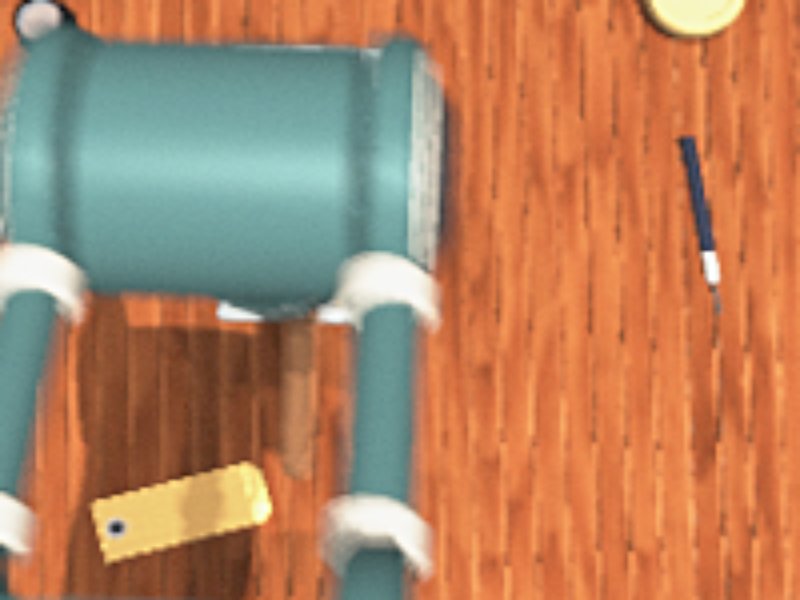

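{"fn": "jog_arm", "kwargs": {
  "turn": [
    [0, 0, 0],
    [0, 0, 0],
    [0, 0, 0]
  ],
  "slide": [
    [4, 0, 15],
    [0, 0, 0],
    [0, 0, 0]
  ],
  "grip": [10, 10, 10]
}}

```text
time: 7.95
tool_pos: [0.5991, 0.0052, 0.1039]
tcp_rot: [-1.571, 0.047, -0.043]
wrist_force: [-0.0, 0.3, -1.2]
width: 0.219
```

```bash
python3 -c "
from h import *
np.set_printoptions(precision=4,suppress=True)
plan([.599,.006,.0515],1.5128)
p=shot('scene','pics/s3.png')
im=cv2.imread('pics/s3.png')[120:260,230:430]; cv2.imwrite('pics/s3c.png',cv2.resize(im,None,fx=4,fy=4))"
```

```text
t 7.95 pos [0.5991 0.0052 0.1039] yaw 1.513310282567016 tilt [-0.0028 -0.0003 -1.    ] F [-0.0494  0.2729 -1.1929] w 0.21860711362138416
slide in current axes [ 0.0112 52.4255  0.8373]
turn about tool y 0.0005102825670160183 rad
slide after turn [-0.1356 52.4258  0.8125]
```

View pics/s3c.png

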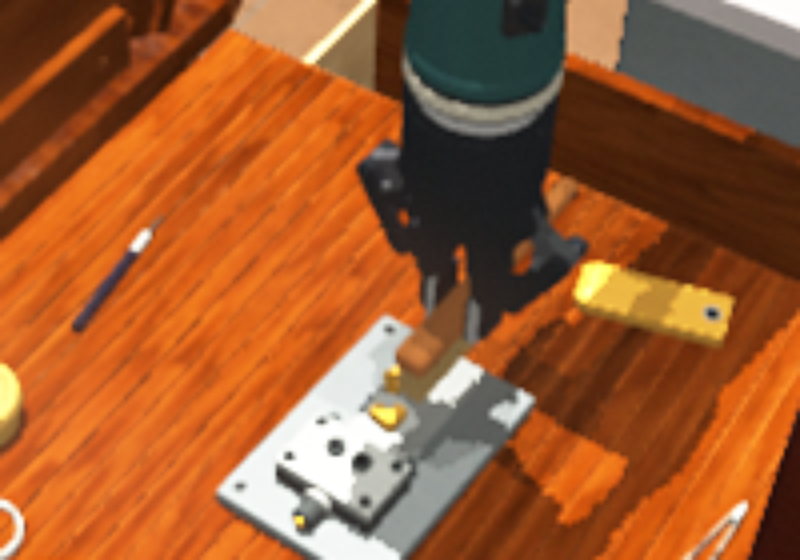

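{"fn": "jog_arm", "kwargs": {
  "turn": [
    [0, 0, 0],
    [0, 0, 0],
    [0, 0, 0]
  ],
  "slide": [
    [0, 28, 0],
    [0, 20, 0],
    [0, 0, 0]
  ],
  "grip": [10, 10, 10]
}}

```text
time: 8.3
tool_pos: [0.5968, 0.0043, 0.054]
tcp_rot: [-1.57, 0.052, -0.041]
wrist_force: [-0.5, -0.6, -0.7]
width: 0.219
```

```bash
python3 -c "
from h import *
np.set_printoptions(precision=4,suppress=True)
plan([.599,.006,.0515],1.5128)
p=shot('scene','pics/s4.png')
im=cv2.imread('pics/s4.png')[180:255,280:380]; cv2.imwrite('pics/s4c.png',cv2.resize(im,None,fx=8,fy=8,interpolation=cv2.INTER_CUBIC))"
```

```text
t 8.3 pos [0.5968 0.0043 0.054 ] yaw 1.5113429081190184 tilt [-0.0071  0.     -1.    ] F [-0.5434 -0.5759 -0.7448] w 0.21916397779546762
slide in current axes [2.089  2.4942 1.8254]
turn about tool y -0.0014570918809815314 rad
slide after turn [2.074  2.5096 1.8214]
```

View pics/s4c.png

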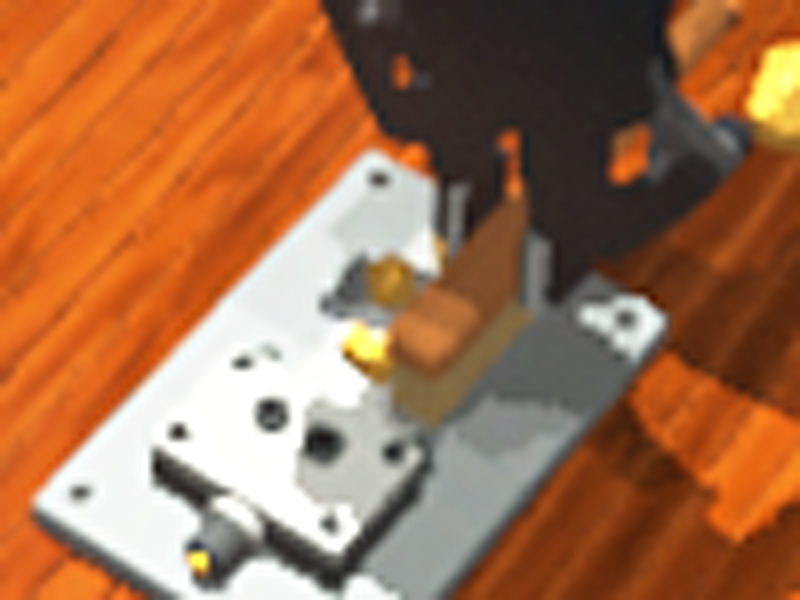

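{"fn": "jog_arm", "kwargs": {
  "turn": [
    [0, 0, 0],
    [0, 0, 0],
    [0, 0, 0],
    [0, 0, 0],
    [0, 0, 0]
  ],
  "slide": [
    [0, 4, 0],
    [0, 0, 0],
    [0, 0, -8],
    [0, 0, -10],
    [0, 0, -12]
  ],
  "grip": [10, 10, 10, 10, 10]
}}

```text
time: 8.85
tool_pos: [0.5993, -0.0253, 0.0539]
tcp_rot: [-1.57, 0.044, -0.046]
wrist_force: [-0.0, -0.1, -0.5]
width: 0.217
```

{"fn": "jog_arm", "kwargs": {
  "turn": [
    [0, 0, 0],
    [0, 0, 0],
    [0, 0, 0],
    [0, 0, 0],
    [0, 0, 0]
  ],
  "slide": [
    [0, 0, -12],
    [0, 0, -12],
    [0, 0, -12],
    [0, 0, -12],
    [0, 0, -6]
  ],
  "grip": [10, 10, 10, 10, 10]
}}

```text
time: 9.35
tool_pos: [0.5956, -0.0799, 0.0532]
tcp_rot: [-1.571, 0.046, -0.046]
wrist_force: [-0.1, -0.4, 0.3]
width: 0.22
```

```bash
python3 -c "
from h import *
np.set_printoptions(precision=4,suppress=True)
plan([.599,.006,.0515],1.5128)
p=shot('scene','pics/s5.png')
im=cv2.imread('pics/s5.png')[170:260,260:380]; cv2.imwrite('pics/s5c.png',cv2.resize(im,None,fx=6.6,fy=6.6,interpolation=cv2.INTER_CUBIC))"
```

```text
t 9.35 pos [ 0.5956 -0.0799  0.0532] yaw 1.5119741755806901 tilt [-0.0001 -0.0002 -1.    ] F [-0.0503 -0.3597  0.2659] w 0.2200449783779009
slide in current axes [-1.7058  1.6845 85.9548]
turn about tool y -0.0008258244193097841 rad
slide after turn [-1.6351  1.703  85.9558]
```

View pics/s5c.png

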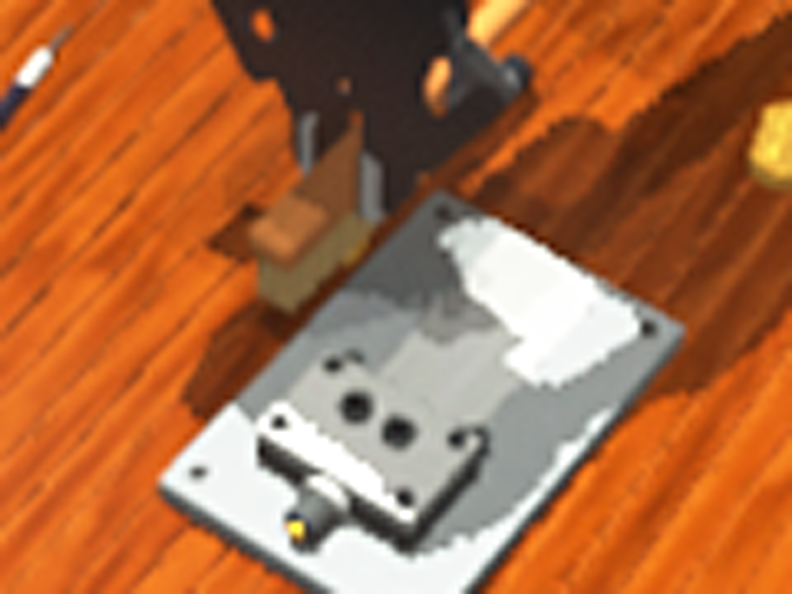

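{"fn": "jog_arm", "kwargs": {
  "turn": [
    [0, 0, 0],
    [0, 0, 0],
    [0, 0, 0],
    [0, 0, 0],
    [0, 0, 0]
  ],
  "slide": [
    [0, -30, 0],
    [0, -30, 0],
    [-40, -10, 0],
    [-40, 0, 0],
    [-20, 0, 0]
  ],
  "grip": [10, 10, 10, 10, 10]
}}

```text
time: 9.9
tool_pos: [0.4931, -0.0721, 0.1232]
tcp_rot: [-1.57, 0.047, -0.044]
wrist_force: [-1.0, 0.9, -0.4]
width: 0.219
```

```bash
python3 -c "
from h import *
look('6',things=['scrap_0_mid','scrap_1_mid','scrap_2_mid'])
im=cv2.imread('pics/scene6.png')[140:260,240:400]; cv2.imwrite('pics/s6c.png',cv2.resize(im,None,fx=5,fy=5,interpolation=cv2.INTER_CUBIC))
im=cv2.imread('pics/top6.png')[120:280,225:425]; cv2.imwrite('pics/t6c.png',cv2.resize(im,None,fx=4,fy=3.75,interpolation=cv2.INTER_CUBIC))"
```

```text
top
scrap_2_mid 0.32 [ 0.7579 -0.2214  0.0235]
scene
scrap_1_mid 0.61 [ 0.6123 -0.0914  0.01  ]
```

View pics/s6c.png

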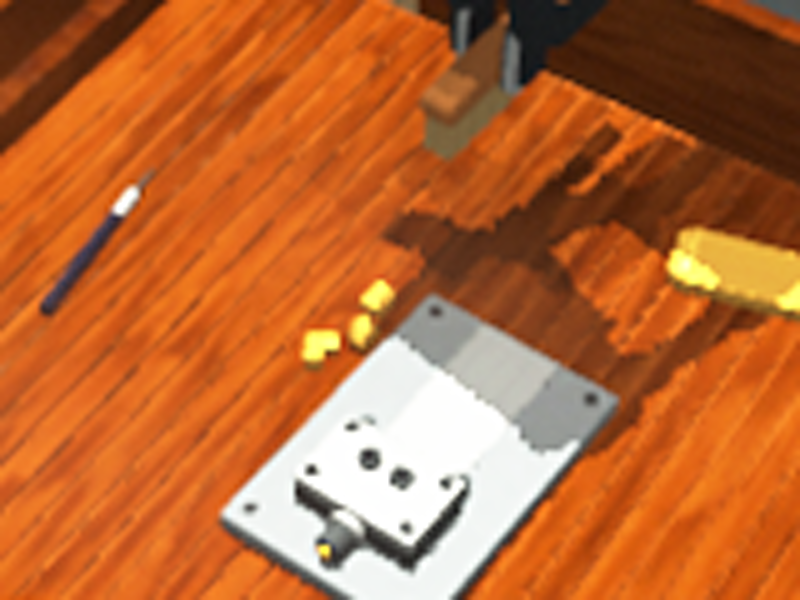

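View pics/t6c.png

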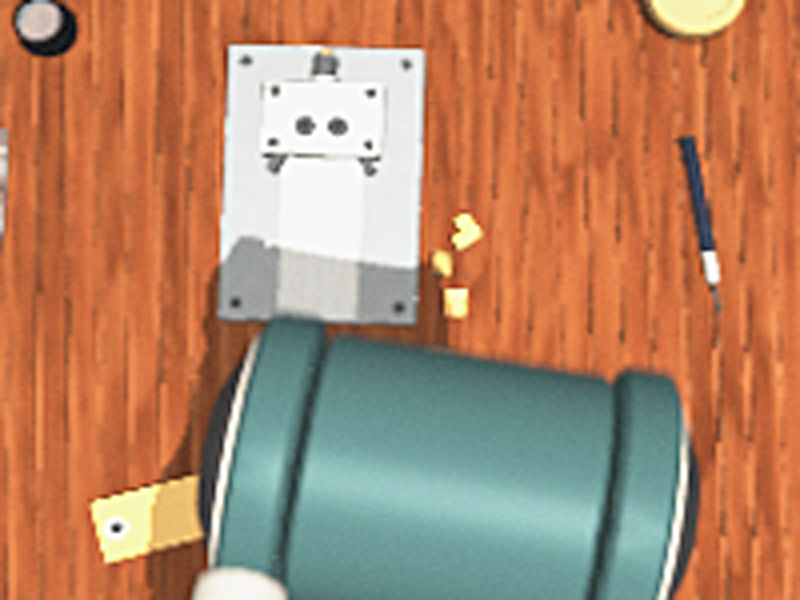

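```bash
python3 -c "
from h import *
np.set_printoptions(precision=4,suppress=True)
plan([.523,-.17,.037],1.5128)"
```

```text
t 10.3 pos [ 0.4973 -0.0727  0.1235] yaw 1.5132215564643694 tilt [ 0.0009 -0.0001 -1.    ] F [-0.6548  0.3602 -0.4456] w 0.21927703207635038
slide in current axes [ 31.159   86.5599 -95.6435]
turn about tool y 0.0004215564643694769 rad
slide after turn [ 31.2783  86.5268 -95.6345]
```

{"fn": "jog_arm", "kwargs": {
  "turn": [
    [0, 0, 0],
    [0, 0, 0],
    [0, 0, 0],
    [0, 0, 0],
    [0, 0, 0]
  ],
  "slide": [
    [10, 0, -35],
    [10, 0, -35],
    [11, 30, -25],
    [0, 30, 0],
    [0, 20, 0]
  ],
  "grip": [10, 10, 10, 10, 10]
}}

```text
time: 10.8
tool_pos: [0.5216, -0.1702, 0.0412]
tcp_rot: [-1.57, 0.048, -0.045]
wrist_force: [-0.4, -0.4, -0.8]
width: 0.222
```

{"fn": "jog_arm", "kwargs": {
  "turn": [
    [0, 0, 0],
    [0, 0, 0],
    [0, 0, 0]
  ],
  "slide": [
    [0, 4, 0],
    [0, 2, 0],
    [0, 0, 0]
  ],
  "grip": [10, 10, 10]
}}

```text
time: 11.1
tool_pos: [0.5227, -0.1694, 0.038]
tcp_rot: [-1.571, 0.044, -0.046]
wrist_force: [-0.5, -0.4, 0.4]
width: 0.223
```

{"fn": "jog_arm", "kwargs": {
  "turn": [
    [0, 0, 0],
    [0, 0, 0],
    [0, 0, 0]
  ],
  "slide": [
    [0, 1.5, 0],
    [0, 0, 0],
    [0, 0, 0]
  ],
  "grip": [10, 10, 10]
}}

```text
time: 11.4
tool_pos: [0.5221, -0.1693, 0.0366]
tcp_rot: [-1.571, 0.044, -0.046]
wrist_force: [0.4, -1.5, -0.3]
width: 0.219
```

{"fn": "jog_arm", "kwargs": {
  "turn": [
    [0, 0, 0],
    [0, 0, 0],
    [0, 0, 0],
    [0, 0, 0],
    [0, 0, 0]
  ],
  "slide": [
    [0, 0, 0],
    [0, 0, 0],
    [0, 0, 0],
    [0, 0, 0],
    [0, 0, 0]
  ],
  "grip": [60, 60, 60, 60, 60]
}}

```text
time: 11.9
tool_pos: [0.5214, -0.1693, 0.0358]
tcp_rot: [-1.57, 0.045, -0.045]
wrist_force: [-0.1, 0.1, -1.4]
width: 0.602
```

{"fn": "jog_arm", "kwargs": {
  "turn": [
    [0, 0, 0],
    [0, 0, 0],
    [0, 0, 0],
    [0, 0, 0],
    [0, 0, 0]
  ],
  "slide": [
    [0, -10, 0],
    [0, -30, 0],
    [0, -40, 0],
    [0, -20, 0],
    [0, 0, 0]
  ],
  "grip": [60, 60, 60, 60, 60]
}}

```text
time: 12.4
tool_pos: [0.5246, -0.1704, 0.1408]
tcp_rot: [-1.573, 0.039, -0.052]
wrist_force: [0.2, 0.1, 0.0]
width: 0.6
```

```bash
python3 -c "
from h import *
look('7',names=('scene',),things=['brush_back'])
im=cv2.imread('pics/scene7.png')[140:260,240:400]; cv2.imwrite('pics/s7c.png',cv2.resize(im,None,fx=5,fy=5,interpolation=cv2.INTER_CUBIC))
plan([.449,.091,.12],.238)"
```

```text
scene
brush_back 0.81 [ 0.5208 -0.1634  0.0408]
t 12.5 pos [ 0.5217 -0.1694  0.1365] yaw 1.512974371755529 tilt [ 0.0014 -0.0005 -1.    ] F [ 0.2232  1.1634 -0.7416] w 0.5976195490763789
slide in current axes [-87.6439  16.2508 255.7378]
turn about tool y 1.274974371755529 rad
slide after turn [-270.166    16.4893   -9.2632]
```

View pics/s7c.png

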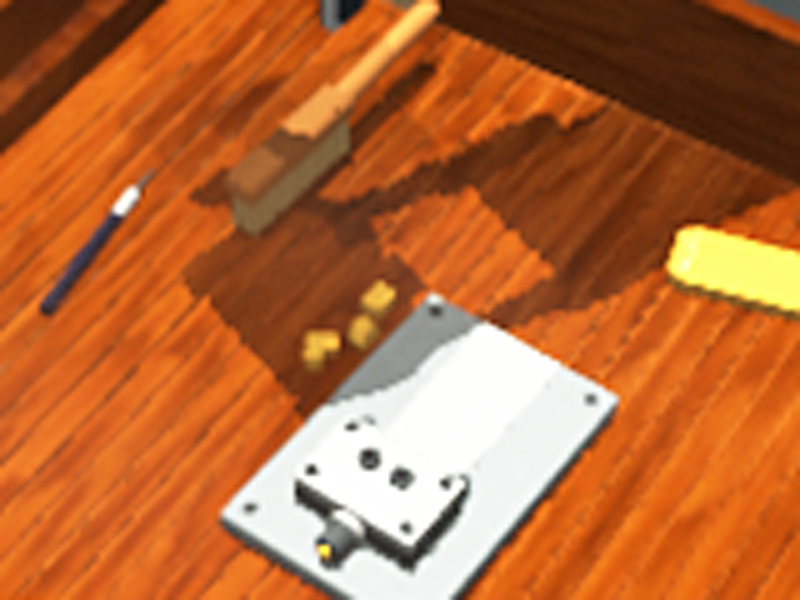

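{"fn": "jog_arm", "kwargs": {
  "turn": [
    [0, 0, 0],
    [0, 0, 0],
    [0, 0, 0],
    [0, 0, 0],
    [0, 0, 0]
  ],
  "slide": [
    [-15, 0, 43],
    [-15, 0, 43],
    [-15, 0, 43],
    [-15, 0, 43],
    [-15, 0, 43]
  ],
  "grip": [62, 62, 62, 62, 62]
}}

```text
time: 13.0
tool_pos: [0.4566, 0.0511, 0.1338]
tcp_rot: [-1.571, 0.049, -0.043]
wrist_force: [0.3, -0.0, 0.2]
width: 0.616
```

{"fn": "jog_arm", "kwargs": {
  "turn": [
    [0, 0, 0],
    [0, 0.142, 0],
    [0, 0.142, 0],
    [0, 0.142, 0],
    [0, 0.142, 0]
  ],
  "slide": [
    [-13, 0, 40],
    [0, 5, 0],
    [0, 5, 0],
    [0, 5, 0],
    [0, 5, 0]
  ],
  "grip": [62, 62, 62, 62, 62]
}}

```text
time: 13.5
tool_pos: [0.4465, 0.0905, 0.1136]
tcp_rot: [-1.516, 0.497, -0.491]
wrist_force: [-1.0, -0.1, 0.4]
width: 0.618
```

{"fn": "jog_arm", "kwargs": {
  "turn": [
    [0, 0.142, 0],
    [0, 0.142, 0],
    [0, 0.142, 0],
    [0, 0.142, 0],
    [0, 0.139, 0]
  ],
  "slide": [
    [0, 5, 0],
    [0, 5, 0],
    [0, 5, 0],
    [0, 5, 0],
    [0, 5, 0]
  ],
  "grip": [62, 62, 62, 62, 62]
}}

```text
time: 14.0
tool_pos: [0.4464, 0.0901, 0.0886]
tcp_rot: [-1.313, 1.039, -1.035]
wrist_force: [1.0, -0.3, 0.4]
width: 0.619
```

```bash
python3 -c "
from h import *
np.set_printoptions(precision=4,suppress=True)
p=shot('scene','pics/s8.png')
im=cv2.imread('pics/s8.png')[130:240,320:470]; cv2.imwrite('pics/s8c.png',cv2.resize(im,None,fx=5,fy=5,interpolation=cv2.INTER_CUBIC))
plan([.449,.092,.030],.239)"
```

```text
t 14.05 pos [0.4458 0.0901 0.0878] yaw 0.22723174518345 tilt [-0.0054 -0.0007 -1.    ] F [-0.7613  0.5992 -0.1643] w 0.6213965243524594
slide in current axes [-1.1399 57.7907  3.827 ]
turn about tool y -0.01176825481655 rad
slide after turn [-1.1264 57.81    3.528 ]
```

View pics/s8c.png

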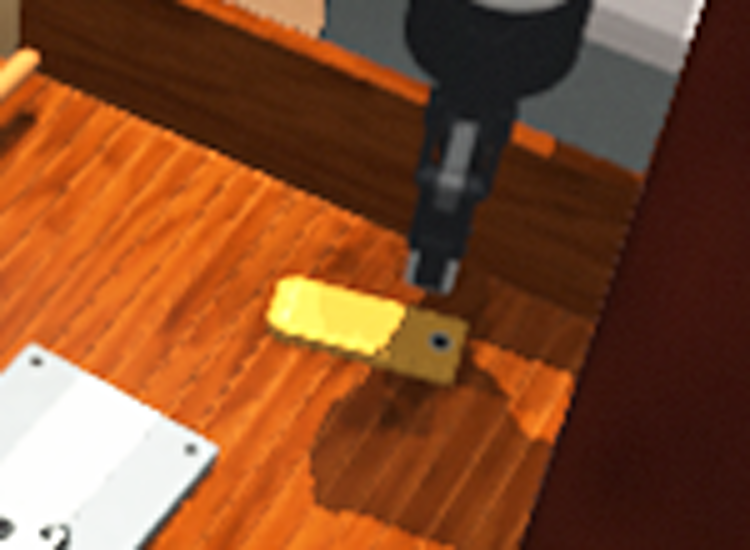

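Gripper hangs over the blank's tail (hole at (438,342)). Lowering.

{"fn": "jog_arm", "kwargs": {
  "turn": [
    [0, -0.01, 0],
    [0, 0, 0],
    [0, 0, 0],
    [0, 0, 0],
    [0, 0, 0]
  ],
  "slide": [
    [0, 15, 3],
    [0, 25, 0],
    [0, 15, 0],
    [0, 0, 0],
    [0, 0, 0]
  ],
  "grip": [62, 62, 62, 62, 62]
}}

```text
time: 14.55
tool_pos: [0.4501, 0.091, 0.0349]
tcp_rot: [-1.319, 1.026, -1.022]
wrist_force: [-0.1, 0.8, -0.6]
width: 0.62
```

```bash
python3 -c "
from h import *
np.set_printoptions(precision=4,suppress=True)
p=shot('scene','pics/s9.png')
im=cv2.imread('pics/s9.png')[150:230,360:440]; cv2.imwrite('pics/s9c.png',cv2.resize(im,None,fx=7,fy=7,interpolation=cv2.INTER_CUBIC))
plan([.449,.092,.022],.239)"
```

```text
t 14.6 pos [0.4511 0.0911 0.0357] yaw 0.24899138208021065 tilt [-0.0006 -0.0001 -1.    ] F [ 0.4961  0.2837 -0.0618] w 0.6206786890356412
slide in current axes [-1.3837 13.7306 -1.7602]
turn about tool y 0.009991382080210665 rad
slide after turn [-1.367  13.7293 -1.7829]
```

View pics/s9c.png

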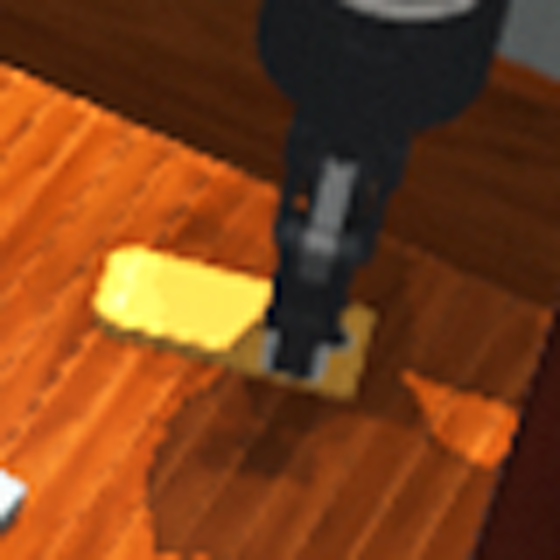

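{"fn": "jog_arm", "kwargs": {
  "turn": [
    [0, 0, 0],
    [0, 0, 0],
    [0, 0, 0],
    [0, 0, 0]
  ],
  "slide": [
    [0, 8, -1],
    [0, 5, 0],
    [0, 3, 0],
    [0, 0, 0]
  ],
  "grip": [62, 62, 62, 62]
}}

```text
time: 15.0
tool_pos: [0.4498, 0.0908, 0.0194]
tcp_rot: [-1.317, 1.025, -1.024]
wrist_force: [-0.4, -0.1, 0.6]
width: 0.62
```

{"fn": "jog_arm", "kwargs": {
  "turn": [
    [0, 0, 0],
    [0, 0, 0],
    [0, 0, 0],
    [0, 0, 0],
    [0, 0, 0]
  ],
  "slide": [
    [0, 0, 0],
    [0, 0, 0],
    [0, 0, 0],
    [0, 0, 0],
    [0, 0, 0]
  ],
  "grip": [30, 30, 30, 30, 30],
  "newtons": 60
}}

```text
time: 15.5
tool_pos: [0.4507, 0.0909, 0.0203]
tcp_rot: [-1.316, 1.024, -1.025]
wrist_force: [-1.6, -0.2, 5.2]
width: 0.396
```

```bash
python3 -c "
from h import *
np.set_printoptions(precision=4,suppress=True)
look('10',names=('scene',),things=['blank_nose'])
im=cv2.imread('pics/scene10.png')[150:230,360:440]; cv2.imwrite('pics/s10c.png',cv2.resize(im,None,fx=7,fy=7,interpolation=cv2.INTER_CUBIC))
plan([.449,.092,.022],.239)"
```

```text
scene
blank_nose 0.65 [0.4608 0.0575 0.0099]
t 15.6 pos [0.4507 0.0909 0.0203] yaw 0.2479790643334227 tilt [ 0.0007  0.0001 -1.    ] F [-1.2223 -0.7385  6.35  ] w 0.3972716939314065
slide in current axes [-1.4318 -1.7076 -1.3593]
turn about tool y 0.008979064333422715 rad
slide after turn [-1.4196 -1.7065 -1.3733]
```

View pics/s10c.png

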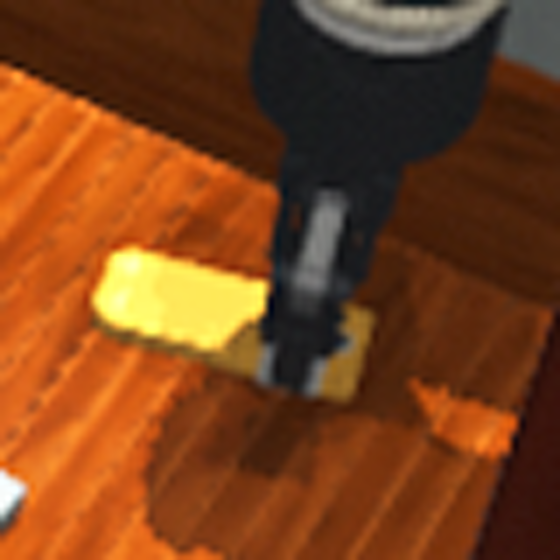

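{"fn": "jog_arm", "kwargs": {
  "turn": [
    [0, 0, 0],
    [0, 0, 0],
    [0, -0.14, 0],
    [0, -0.14, 0],
    [0, -0.14, 0]
  ],
  "slide": [
    [0, -15, 0],
    [0, -40, 0],
    [0, 0, 0],
    [0, 0, 0],
    [0, 0, 0]
  ],
  "grip": [30, 30, 30, 30, 30]
}}

```text
time: 16.1
tool_pos: [0.4499, 0.0908, 0.0745]
tcp_rot: [-1.455, 0.7, -0.7]
wrist_force: [0.5, 0.3, -2.4]
width: 0.399
```

{"fn": "jog_arm", "kwargs": {
  "turn": [
    [0, -0.14, 0],
    [0, -0.14, 0],
    [0, -0.14, 0],
    [0, -0.14, 0],
    [0, -0.14, 0]
  ],
  "slide": [
    [0, 0, 0],
    [0, 0, 0],
    [0, 0, 0],
    [0, 0, 0],
    [0, 0, 0]
  ],
  "grip": [30, 30, 30, 30, 30]
}}

```text
time: 16.6
tool_pos: [0.4494, 0.0908, 0.0739]
tcp_rot: [-1.566, 0.156, -0.154]
wrist_force: [0.1, 0.5, -3.2]
width: 0.39
```

{"fn": "jog_arm", "kwargs": {
  "turn": [
    [0, -0.142, 0],
    [0, 0, 0],
    [0, 0, 0]
  ],
  "slide": [
    [0, 0, 0],
    [0, 0, 0],
    [0, 0, 0]
  ],
  "grip": [30, 30, 30]
}}

```text
time: 16.9
tool_pos: [0.4497, 0.0908, 0.0742]
tcp_rot: [-1.57, 0.051, -0.05]
wrist_force: [0.1, -0.3, -1.5]
width: 0.396
```

```bash
python3 - <<'E'
from h import *
np.set_printoptions(precision=4,suppress=True)
plan([.5691,-.0104,.074],1.513)
look('11',names=('scene',),things=['blank_nose','channel_mouth'])
im=cv2.imread('pics/scene11.png')[130:260,270:430]; cv2.imwrite('pics/s11c.png',cv2.resize(im,None,fx=5,fy=5,interpolation=cv2.INTER_CUBIC))
E
```

```text
t 16.9 pos [0.4497 0.0908 0.0742] yaw 1.5066886584453951 tilt [-0.001  -0.0001 -1.    ] F [ 0.1397 -0.3165 -1.5153] w 0.39630056917489387
slide in current axes [125.6359   0.1123 -93.3534]
turn about tool y -0.006311341554604777 rad
slide after turn [125.0441   0.223  -94.1445]
scene
blank_nose 0.72 [0.4809 0.0892 0.0601]
```

View pics/s11c.png

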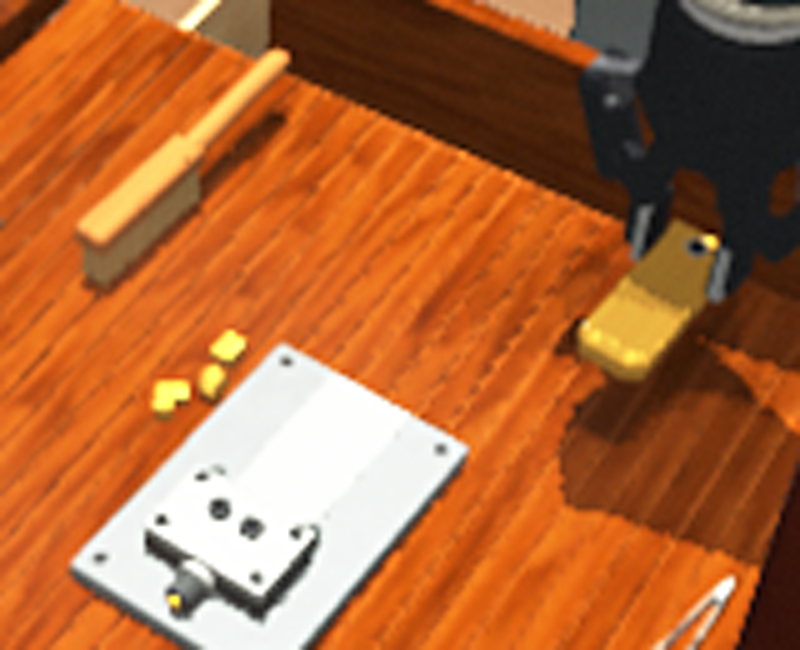

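The blank is held level with its nose at (610,350), pointing at the jig. The brush stands at (180,180), clear of it.

{"fn": "jog_arm", "kwargs": {
  "turn": [
    [0, -0.006, 0],
    [0, 0, 0],
    [0, 0, 0],
    [0, 0, 0],
    [0, 0, 0]
  ],
  "slide": [
    [20, 0, -30],
    [35, 0, -30],
    [35, 0, -24],
    [35, 0, -10],
    [0, 0, 0]
  ],
  "grip": [30, 30, 30, 30, 30]
}}

```text
time: 17.55
tool_pos: [0.5751, -0.0121, 0.0758]
tcp_rot: [-1.571, 0.041, -0.051]
wrist_force: [-0.2, 0.2, -1.4]
width: 0.398
```

{"fn": "jog_arm", "kwargs": {
  "turn": [
    [0, 0, 0],
    [0, 0, 0],
    [0, 0, 0],
    [0, 0, 0]
  ],
  "slide": [
    [0, 15, 0],
    [0, 15, 0],
    [0, 0, 0],
    [0, 0, 0]
  ],
  "grip": [30, 30, 30, 30]
}}

```text
time: 17.95
tool_pos: [0.5673, -0.0093, 0.043]
tcp_rot: [-1.57, 0.046, -0.039]
wrist_force: [-0.1, -0.7, -1.6]
width: 0.396
```

```bash
python3 - <<'E'
from h import *
np.set_printoptions(precision=4,suppress=True)
plan([.5691,-.0104,.035],1.513)
look('12',names=('scene',),things=['blank_nose','channel_mouth'])
im=cv2.imread('pics/scene12.png')[170:270,270:390]; cv2.imwrite('pics/s12c.png',cv2.resize(im,None,fx=6,fy=6,interpolation=cv2.INTER_CUBIC))
E
```

```text
t 17.95 pos [ 0.5673 -0.0093  0.043 ] yaw 1.516627510669201 tilt [-0.004   0.0003 -1.    ] F [-0.1256 -0.6803 -1.5537] w 0.3955304870580681
slide in current axes [ 1.862   8.0348 -1.0316]
turn about tool y 0.003627510669201195 rad
slide after turn [ 1.8338  8.0422 -1.0245]
scene
blank_nose 0.94 [ 0.6002 -0.0109  0.0334]
channel_mouth 0.84 [ 0.6724 -0.0076  0.0156]
```

View pics/s12c.png

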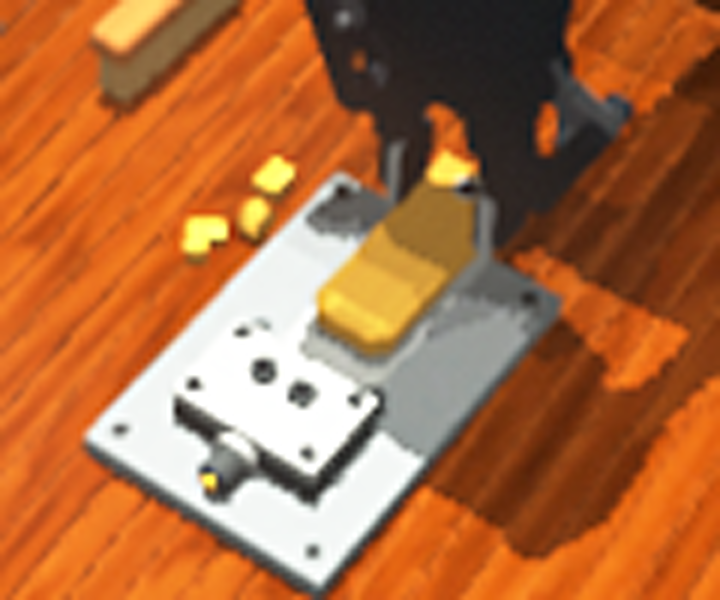

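{"fn": "jog_arm", "kwargs": {
  "turn": [
    [0, 0.003, 0],
    [0, 0, 0],
    [0, 0, 0],
    [0, 0, 0]
  ],
  "slide": [
    [0, 4, 0],
    [0, 3, 0],
    [0, 0, 0],
    [0, 0, 0]
  ],
  "grip": [30, 30, 30, 30]
}}

```text
time: 18.5
tool_pos: [0.5696, -0.0099, 0.0377]
tcp_rot: [-1.57, 0.046, -0.045]
wrist_force: [0.3, -0.7, -2.3]
width: 0.394
```

{"fn": "jog_arm", "kwargs": {
  "turn": [
    [0, 0, 0],
    [0, 0, 0]
  ],
  "slide": [
    [0, 1, 0],
    [0, 0, 0]
  ],
  "grip": [30, 30]
}}

```text
time: 18.7
tool_pos: [0.5697, -0.01, 0.0367]
tcp_rot: [-1.57, 0.046, -0.045]
wrist_force: [-0.4, -0.3, -1.5]
width: 0.393
```

{"fn": "jog_arm", "kwargs": {
  "turn": [
    [0, 0, 0],
    [0, 0, 0]
  ],
  "slide": [
    [0, 1, 0],
    [0, 0, 0]
  ],
  "grip": [30, 30]
}}

```text
time: 18.9
tool_pos: [0.5696, -0.0099, 0.0357]
tcp_rot: [-1.57, 0.046, -0.045]
wrist_force: [0.2, 0.4, -1.9]
width: 0.394
```

{"fn": "jog_arm", "kwargs": {
  "turn": [
    [0, 0, 0],
    [0, 0, 0]
  ],
  "slide": [
    [0, 1, 0],
    [0, 0, 0]
  ],
  "grip": [30, 30]
}}

```text
time: 19.1
tool_pos: [0.5698, -0.0099, 0.0347]
tcp_rot: [-1.57, 0.045, -0.045]
wrist_force: [-0.4, -0.1, -1.6]
width: 0.396
```

{"fn": "jog_arm", "kwargs": {
  "turn": [
    [0, 0, 0],
    [0, 0, 0]
  ],
  "slide": [
    [0, 0.7, 0],
    [0, 0, 0]
  ],
  "grip": [30, 30]
}}

```text
time: 19.3
tool_pos: [0.5698, -0.0099, 0.0344]
tcp_rot: [-1.57, 0.045, -0.045]
wrist_force: [-0.8, 0.6, 1.2]
width: 0.393
```

```bash
python3 - <<'E'
from h import *
np.set_printoptions(precision=4,suppress=True)
plan([.6238,-.0135,.035],1.513)
p=shot('scene','pics/s13.png')
im=cv2.imread('pics/s13.png')[170:270,270:390]; cv2.imwrite('pics/s13c.png',cv2.resize(im,None,fx=6,fy=6,interpolation=cv2.INTER_CUBIC))
E
```

```text
t 19.3 pos [ 0.5698 -0.0099  0.0344] yaw 1.513041316691461 tilt [ 0.0001 -0.     -1.    ] F [-0.841   0.5821  1.2068] w 0.3933143066281188
slide in current axes [54.0895 -0.6258 -0.4463]
turn about tool y 4.131669146101302e-05 rad
slide after turn [54.0895 -0.6314 -0.444 ]
```

View pics/s13c.png

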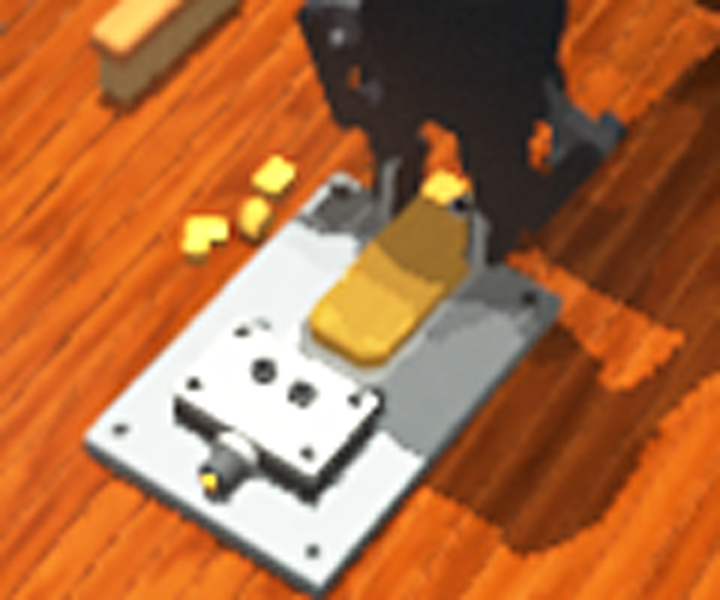

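{"fn": "jog_arm", "kwargs": {
  "turn": [
    [0, 0, 0],
    [0, 0, 0],
    [0, 0, 0],
    [0, 0, 0]
  ],
  "slide": [
    [6, 0, 0],
    [6, 0, 0],
    [6, 0, 0],
    [0, 0, 0]
  ],
  "grip": [30, 30, 30, 30]
}}

```text
time: 19.75
tool_pos: [0.5894, -0.0111, 0.0344]
tcp_rot: [-1.57, 0.043, -0.047]
wrist_force: [0.6, -0.4, 1.0]
width: 0.398
```

{"fn": "jog_arm", "kwargs": {
  "turn": [
    [0, 0, 0],
    [0, 0, 0],
    [0, 0, 0],
    [0, 0, 0]
  ],
  "slide": [
    [4, 0, 0],
    [4, 0, 0],
    [4, 0, 0],
    [0, 0, 0]
  ],
  "grip": [30, 30, 30, 30]
}}

```text
time: 20.15
tool_pos: [0.6001, -0.0117, 0.0343]
tcp_rot: [-1.57, 0.045, -0.046]
wrist_force: [-1.9, 0.2, 3.0]
width: 0.393
```

```bash
python3 - <<'E'
from h import *
np.set_printoptions(precision=4,suppress=True)
plan([.6238,-.0135,.035],1.513)
p=shot('scene','pics/s14.png')
im=cv2.imread('pics/s14.png')[170:270,270:390]; cv2.imwrite('pics/s14c.png',cv2.resize(im,None,fx=6,fy=6,interpolation=cv2.INTER_CUBIC))
E
```

```text
t 20.15 pos [ 0.6001 -0.0117  0.0343] yaw 1.5130242999834536 tilt [ 0.0004 -0.     -1.    ] F [-1.867   0.1802  3.0402] w 0.39299851988761236
slide in current axes [23.7181 -0.6514 -0.4607]
turn about tool y 2.4299983453657248e-05 rad
slide after turn [23.7179 -0.6615 -0.4601]
```

View pics/s14c.png

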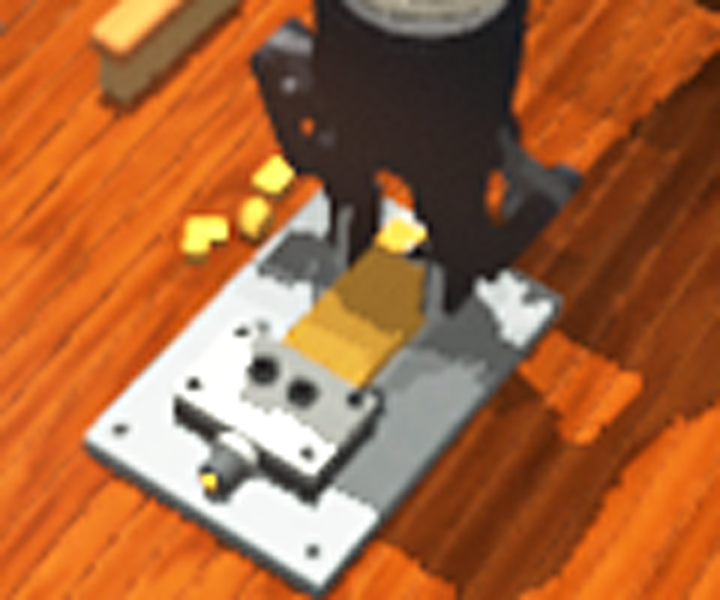

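Nose is in under the lip, with the plate edge at about (300,370), and the forces are small. Continuing to the ejector.

{"fn": "jog_arm", "kwargs": {
  "turn": [
    [0, 0, 0],
    [0, 0, 0],
    [0, 0, 0],
    [0, 0, 0],
    [0, 0, 0]
  ],
  "slide": [
    [4, 0, 0],
    [4, 0, 0],
    [4, 0, 0],
    [2, 0, 0],
    [0, 0, 0]
  ],
  "grip": [30, 30, 30, 30, 30]
}}

```text
time: 20.7
tool_pos: [0.6133, -0.0124, 0.0343]
tcp_rot: [-1.57, 0.046, -0.044]
wrist_force: [-3.2, 0.5, 5.9]
width: 0.396
```

{"fn": "jog_arm", "kwargs": {
  "turn": [
    [0, 0, 0],
    [0, 0, 0],
    [0, 0, 0]
  ],
  "slide": [
    [2, 0, 0],
    [2, 0, 0],
    [0, 0, 0]
  ],
  "grip": [30, 30, 30],
  "newtons": 80
}}

```text
time: 21.0
tool_pos: [0.6149, -0.0125, 0.0344]
tcp_rot: [-1.57, 0.05, -0.04]
wrist_force: [-10.6, 0.8, 12.3]
width: 0.385
```

{"fn": "jog_arm", "kwargs": {
  "turn": [
    [0, 0, 0],
    [0, 0, 0],
    [0, 0, 0]
  ],
  "slide": [
    [2, 0, 0],
    [1, 0, 0],
    [0, 0, 0]
  ],
  "grip": [30, 30, 30]
}}

```text
time: 21.3
tool_pos: [0.616, -0.0126, 0.0344]
tcp_rot: [-1.57, 0.053, -0.037]
wrist_force: [-15.5, 1.2, 17.7]
width: 0.387
```

```bash
python3 - <<'E'
from h import *
np.set_printoptions(precision=4,suppress=True)
plan([.6238,-.0135,.0344],1.513)
p=shot('scene','pics/s15.png')
im=cv2.imread('pics/s15.png')[170:270,270:390]; cv2.imwrite('pics/s15c.png',cv2.resize(im,None,fx=6,fy=6,interpolation=cv2.INTER_CUBIC))
E
```

```text
t 21.3 pos [ 0.616  -0.0126  0.0344] yaw 1.5131012031846214 tilt [-0.0103  0.0006 -0.9999] F [-15.4756   1.2476  17.6792] w 0.3873256309688428
slide in current axes [ 7.7912 -0.0955 -0.4547]
turn about tool y 0.00010120318462147893 rad
slide after turn [ 7.7918 -0.0151 -0.4539]
```

View pics/s15c.png

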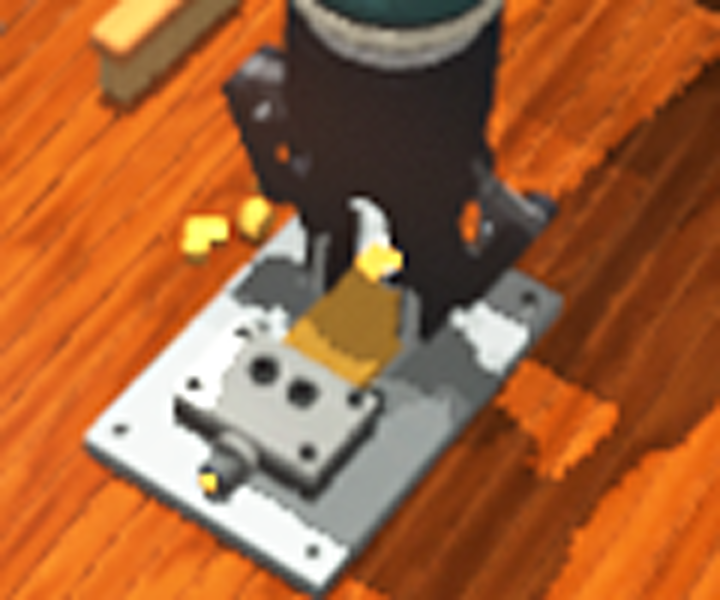

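{"fn": "jog_arm", "kwargs": {
  "turn": [
    [0, 0, 0],
    [0, 0, 0],
    [0, 0, 0]
  ],
  "slide": [
    [0, -1, 0],
    [2, -0.5, 0],
    [0, 0, 0]
  ],
  "grip": [30, 30, 30]
}}

```text
time: 21.65
tool_pos: [0.6187, -0.0127, 0.0344]
tcp_rot: [-1.57, 0.052, -0.039]
wrist_force: [-10.0, 0.1, 7.3]
width: 0.389
```

{"fn": "jog_arm", "kwargs": {
  "turn": [
    [0, 0, 0],
    [0, 0, 0],
    [0, 0, 0]
  ],
  "slide": [
    [2, 0, 0],
    [0, 0, 0],
    [0, 0, 0]
  ],
  "grip": [30, 30, 30]
}}

```text
time: 21.95
tool_pos: [0.6196, -0.0128, 0.0345]
tcp_rot: [-1.57, 0.054, -0.037]
wrist_force: [-14.2, 1.4, 10.3]
width: 0.391
```

{"fn": "jog_arm", "kwargs": {
  "turn": [
    [0, 0, 0],
    [0, 0, 0],
    [0, 0, 0]
  ],
  "slide": [
    [2, -0.6, 0],
    [0, 0, 0],
    [0, 0, 0]
  ],
  "grip": [30, 30, 30]
}}

```text
time: 22.25
tool_pos: [0.6217, -0.0129, 0.0345]
tcp_rot: [-1.57, 0.054, -0.037]
wrist_force: [-11.8, 0.4, 6.1]
width: 0.387
```

{"fn": "jog_arm", "kwargs": {
  "turn": [
    [0, 0, 0],
    [0, 0, 0],
    [0, 0, 0]
  ],
  "slide": [
    [2, -0.4, 0],
    [0, 0, 0],
    [0, 0, 0]
  ],
  "grip": [30, 30, 30]
}}

```text
time: 22.55
tool_pos: [0.6229, -0.013, 0.0345]
tcp_rot: [-1.57, 0.055, -0.036]
wrist_force: [-11.3, 1.0, 5.4]
width: 0.388
```

{"fn": "jog_arm", "kwargs": {
  "turn": [
    [0, 0, 0],
    [0, 0, 0],
    [0, 0, 0]
  ],
  "slide": [
    [2, -0.4, 0],
    [0, 0, 0],
    [0, 0, 0]
  ],
  "grip": [30, 30, 30]
}}

```text
time: 22.85
tool_pos: [0.623, -0.013, 0.0345]
tcp_rot: [-1.57, 0.058, -0.032]
wrist_force: [-16.7, 0.5, 9.2]
width: 0.384
```

{"fn": "jog_arm", "kwargs": {
  "turn": [
    [0, 0, 0],
    [0, 0, 0],
    [0, 0, 0]
  ],
  "slide": [
    [2, -0.4, 0],
    [0, 0, 0],
    [0, 0, 0]
  ],
  "grip": [30, 30, 30]
}}

```text
time: 23.15
tool_pos: [0.6231, -0.013, 0.0344]
tcp_rot: [-1.57, 0.061, -0.029]
wrist_force: [-19.9, 0.3, 11.3]
width: 0.39
```

```bash
python3 - <<'E'
from h import *
np.set_printoptions(precision=4,suppress=True)
plan([.6238,-.0135,.0344],1.513)
look('16',things=['blank','brush_back','scrap_1_mid'])
im=cv2.imread('pics/scene16.png')[180:260,280:380]; cv2.imwrite('pics/s16c.png',cv2.resize(im,None,fx=8,fy=7.5,interpolation=cv2.INTER_CUBIC))
im=cv2.imread('pics/top16.png')[110:230,265:385]; cv2.imwrite('pics/t16c.png',cv2.resize(im,None,fx=5,fy=5,interpolation=cv2.INTER_CUBIC))
E
```

```text
t 23.15 pos [ 0.6231 -0.013   0.0344] yaw 1.5131925444833427 tilt [-0.0204  0.0011 -0.9998] F [-19.8748   0.3031  11.2621] w 0.3895079802556255
slide in current axes [ 0.7321  0.0331 -0.4677]
turn about tool y 0.00019254448334282692 rad
slide after turn [ 0.7313  0.048  -0.4676]
top
brush_back 0.59 [ 0.5066 -0.1667  0.0375]
scene
blank 0.57 [ 0.6312 -0.0169  0.0277]
brush_back 0.94 [ 0.5296 -0.1623  0.037 ]
scrap_1_mid 0.71 [ 0.627  -0.2279  0.0073]
```

View pics/s16c.png

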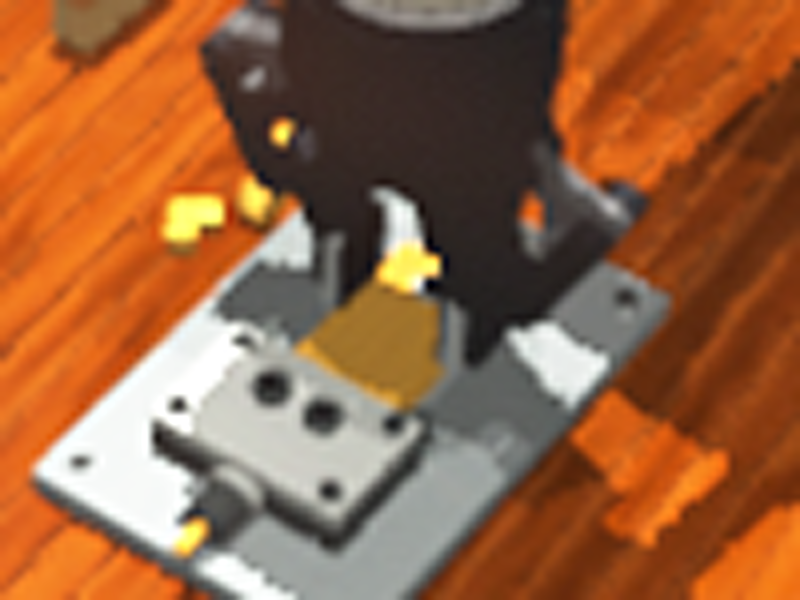

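View pics/t16c.png

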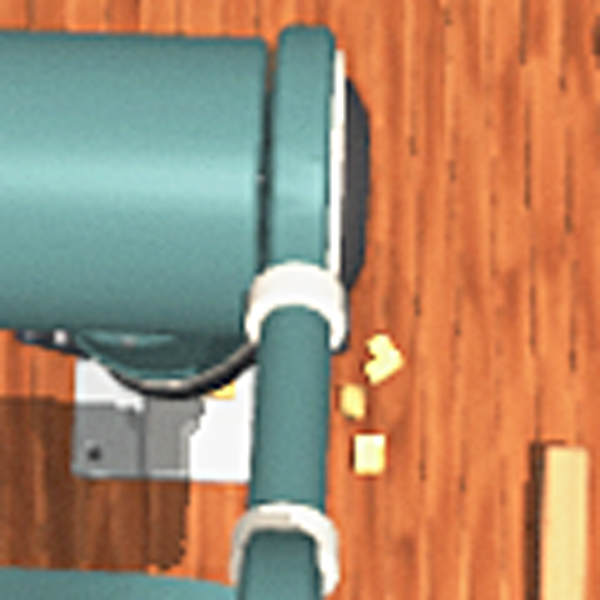

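{"fn": "jog_arm", "kwargs": {
  "turn": [
    [0, 0, 0],
    [0, 0, 0],
    [0, 0, 0],
    [0, 0, 0]
  ],
  "slide": [
    [1, -0.5, 0],
    [0, 0, 0],
    [0, 0, 0],
    [0, 0, 0]
  ],
  "grip": [30, 30, 30, 30]
}}

```text
time: 23.95
tool_pos: [0.6232, -0.013, 0.0345]
tcp_rot: [-1.57, 0.063, -0.028]
wrist_force: [-21.9, 0.4, 11.0]
width: 0.388
```

```bash
python3 - <<'E'
from h import *
np.set_printoptions(precision=4,suppress=True)
plan(None)
print(bot.finish_job())
plan(None)
E
```

```text
t 23.95 pos [ 0.6232 -0.013   0.0345] yaw 1.5132235784555548 tilt [-0.0223  0.0012 -0.9998] F [-21.8751   0.4     10.9909] w 0.3878053071131753
the job is handed in; nothing more can be done
None
the job is handed in; nothing more can be done
```

The blank is home against the back stop and I handed the job in with the arm still gripping and pushing it. It ended at about 24 s of the 67 s allowed; no verdict was reported.

- **Offcuts:** I swept all three off the right side of the bed with the brush. In the last pictures they lie on the chest top beside the jig. One appears to stand on its edge.
- **Brush:** it stands on its bristles at about (0.53, -0.17) m, clear of the jig and let go.
- **Blank:** I gripped it by the tail, laid it on the bed and slid it in under the lip. In the last pushes the tool stayed at x = 0.623 m while the resisting force rose from 11 to 22 N. The spring takes about 8 N of that, so the stop should be carrying well over 1 N. The brass tell-tale pin shows clearly out at the rear.
- **Tilt and side force:** the tool leaned about 0.02 rad under the push, and side force was about 0.4 N, so the blank should be flat and straight. About 11 N pressed it onto the bed.
- **Left alone:** I kept the arm clear of the pin vice, loupe and wax tin and none showed as moved, but I did not re-measure them at the end.

**Checks that disagreed:**
- The last search for an offcut reported the pin vice instead, so the offcut check rests on the pictures.
- The two cameras disagreed on the brush's position by about 23 mm along x, though both show it clear of the jig.
- The stop force, nose position and ejector travel are inferred from force, position and the pictures, since nothing measures them directly.

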